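Turn the repaired switch box over and set its toggles to the card

ROBOT

A 6-joint arm with a two-finger parallel gripper is mounted at the origin on the work surface. World frame = base frame: x ahead of the robot, y to its left, z up, the work surface at z = 0. Lengths are in m, angles in rad, forces in N, time in s.
With the tool pointing down it reaches from about 0.375 to 0.9 m from the base axis. Payload 3.1 kg.
Tool frame: the origin (TCP) lies midway between the tips of the shut fingers; the grasp point (between the pads) lies 19 mm behind it; z points along the fingers, y is the line along which they close (so a half turn about z gives the same grasp; the last joint's range is limited). The gripper opens to 85 mm and grips with 20 to 120 N. Pads are 22 mm wide; open, the fingers measure 114 mm over their backs; the gripper's body (76 mm by 85 mm) begins 54 mm behind the grasp point. The pads swing forward as they close: fully open they stand 13 mm farther back than shut.
Start: joints at [-1.337, 0.527, 1.433, -0, 1.181, -0.178], TCP at [0.251, -0.572, 0.231] pointing down, gripper open.
Joint ranges: [-3.08, 3.08], [-0.75, 2.2], [0.22, 2.44], [-1.43, 4.57], [0, 2.65], [-2.85, 2.85]. Speed limits (rad/s): [2.79, 2.79, 3.14, 3.14, 3.14, 3.14].

INTERFACE

Orientations are given as a unit quaternion [x, y, z, w].
In Python, from station import manip gives the robot as it stands. The module is installed in compiled form; this text tells all that it offers.
- The arm moves only by the tool apply_moves, never from a script. Its arguments are lists of equal length, an entry for each row: "claw": the gripper's target within -1 to 1 (fully open at 1, half-way at 0, shut at -1); "travel": the shift along the tool's x, y, z scaled (see below), a list of three; "turn": the turn, a rotation vector about the tool's x, y, z scaled (see below), a list of three. In form: {"claw": [claw, ...], "travel": [[dx, dy, dz], ...], "turn": [[rx, ry, rz], ...]}. A call has 1 to 5 rows; each row is the pose to reach, as a shift and turn from the pose commanded when the call began, along the tool's axes at that moment, turning the shorter way round; what a row does not reach only later rows make up. The controller multiplies each number of a shift by 800 mm and each number of a turn by 180 degrees. A row lasts 1/12 s, in which the tool goes at most 41.7 mm and 7.16 degrees, less where a joint would pass 70% of its speed; a pose out of reach is approached as far as the arm can. A call with a number of a shift or a turn outside -1 to 1 is refused whole. A call with a gripper value outside its range is refused whole. The fingers move at their own pace and stop on an object; "newtons" is the grip in N (left out, the last holds). Time passes only in rows, so rows that repeat a pose let the fingers close. It gives the time, the measured TCP pose, the force, the opening and the grip force at its end, in the units of the state.
- manip.sense(): the state, without advancing time (a new reading comes with each control period).
- manip.snapshot(name): name is "side" or "top"; returns a dict with "pixels" (420x560x3 uint8, red, green, blue), "depth" (420x560 float32, m along the optical axis (not along the pixel's ray), 0 where there is no reading), "intrinsics" (3x3 intrinsics, pixels), "k1" (the pictures are not rectified: a ray, as slopes to the right and down, at radius r is drawn at 1 + k1 r^2 times it, then the intrinsics apply), "R" (3x3) and "t" (3): a world point X has camera coordinates R X + t. Camera axes: x right, y down, z forward; pixel columns grow to the right and rows downward; lengths in m; the calibration is good to about 2 mm. A picture is of the moment at which its call begins.
- manip.sign_off(): hands the job in; it is judged then, once.
The state is a dict: "t": time; "q": joint angles; "qd": joint speeds; "tau": joint torques, N m; "tcp_pos": TCP position; "tool_rot": TCP orientation; "force": force on the tool from outside, world axes, zero at the start; "ft_torque": the same for the moment, N m; "finger_gap": opening from 0.0 (shut) to 1.0 (fully open); "gripper_force": force on a finger pad.
Only numpy, scipy, OpenCV 4.12 (cv2) and the standard library are available. Lean on these libraries where they do the work, as an engineer would, in place of code of your own. Each camera call takes 0.05 s, during which the arm holds its last target. There are 200 camera calls.

TASK

The repaired switch box lies face down on the bench: turn it over and lay it face up in the middle of the red mat, its long side square along the mat's long side (either way round), setting it down gently every time, without dropping or toppling it. Then switch fully on the toggles that the setting card marks with orange discs (blue end of the card = blue end of the box; on is towards the yellow stripe), without throwing any other toggle even for a moment. Leave the other things on the bench where they stand.

Things in the scene. Friction and masses are not known exactly. Their poses are not given: they have to be found in the camera images.
- switchbox: Loose grey switch box, about 0.45 kg, starts face down. Its z points out of its flat BACK (up at the start), x along the toggle row to the blue end, -y to the long edge with the yellow stripe. Casing 126 (x) x 56 (y) x 40 mm: back at z = 61, switch face at z = 21. Along each end (x = +-60) a 6 mm guard plate, full width, stands out to z = 0, beyond the toggles; it rests on these. Origin: centre of that z = 0 plane
- box_mid (a point): Centre of the switch box's casing, 20 mm from its back and 41 mm from its origin, on its mid-line; same axes as switchbox. The box (centre of mass near this point) is gripped across its 56 mm width; it stands stably on either end, then 126 mm tall. End panel and guard at +x are blue, the guard at -x is black
- t1 (a joint): Toggle 1 (nearest the blue end), metal lever 7 mm thick with a white tip, on the box's mid-line at x = +40 mm (pitch 20), hinged at the switch face, tip 17.5 mm above the face. Value in rad: 0 straight up, -0.45 fully off (leaning to box +y), +0.45 fully on (leaning to box -y, towards the yellow stripe). It starts off. It stays where it is left and takes about 1 N at the tip to move
- t2 (a joint): Toggle 2, metal lever 7 mm thick with a white tip, on the box's mid-line at x = +20 mm (pitch 20), hinged at the switch face, tip 17.5 mm above the face. Value in rad: 0 straight up, -0.45 fully off (leaning to box +y), +0.45 fully on (leaning to box -y, towards the yellow stripe). It starts off. It stays where it is left and takes about 1 N at the tip to move
- t3 (a joint): Toggle 3, metal lever 7 mm thick with a white tip, on the box's mid-line at x = +0 mm (pitch 20), hinged at the switch face, tip 17.5 mm above the face. Value in rad: 0 straight up, -0.45 fully off (leaning to box +y), +0.45 fully on (leaning to box -y, towards the yellow stripe). It starts off. It stays where it is left and takes about 1 N at the tip to move
- t4 (a joint): Toggle 4, metal lever 7 mm thick with a white tip, on the box's mid-line at x = -20 mm (pitch 20), hinged at the switch face, tip 17.5 mm above the face. Value in rad: 0 straight up, -0.45 fully off (leaning to box +y), +0.45 fully on (leaning to box -y, towards the yellow stripe). It starts off. It stays where it is left and takes about 1 N at the tip to move
- t5 (a joint): Toggle 5 (nearest the black end), metal lever 7 mm thick with a white tip, on the box's mid-line at x = -40 mm (pitch 20), hinged at the switch face, tip 17.5 mm above the face. Value in rad: 0 straight up, -0.45 fully off (leaning to box +y), +0.45 fully on (leaning to box -y, towards the yellow stripe). It starts off. It stays where it is left and takes about 1 N at the tip to move
- mat: Fixed red work mat, 200 (x) x 140 (y) x 3 mm; origin at the centre of its underside, x along its long side, z up
- card: Fixed white setting card lying flat, 126 (x) x 50 (y) x 6 mm; x along its row of discs to its blue end; origin: centre of its underside. Discs at x = +40, +20, 0, -20, -40 mm stand for toggles 1 to 5: the disc nearest the card's blue end is for the toggle nearest the box's blue end, and so on. Orange disc = switch on, black disc = stays off
- orange1: Orange disc fixed on the card, 16 mm diameter, 3 mm thick; marks a toggle to be switched on; which of the card's five places it has varies
- orange2: Orange disc fixed on the card, 16 mm diameter, 3 mm thick; marks a toggle to be switched on; which of the card's five places it has varies
- dark1: Black disc fixed on the card, 16 mm diameter, 3 mm thick; marks a toggle that stays off; its place varies
- dark2: Black disc fixed on the card, 16 mm diameter, 3 mm thick; marks a toggle that stays off; its place varies
- dark3: Black disc fixed on the card, 16 mm diameter, 3 mm thick; marks a toggle that stays off; its place varies
- bottle: Bystander: clear plastic bottle of cleaner, tall: 44 mm diameter, 125 mm high, standing; origin at the centre of its underside
- spool: Bystander: spool of solder standing flat, 48 mm diameter, 28 mm high; origin at the centre of its underside
- mug: Bystander: blue ceramic cup without a handle, 66 mm diameter, 95 mm high, standing; origin at the centre of its underside
- tape: Bystander: yellow roll of tape lying flat, 54 mm diameter, 18 mm high; origin at the centre of its underside
- phone: Bystander: opened black phone lying flat, 145 x 70 x 8 mm; origin at the centre of its underside
- driver: Bystander: screwdriver lying flat, 150 mm long along its x axis, under 35 mm high; origin on its underside near mid-length
- dish: Bystander: white round dish, 72 mm diameter, 22 mm high; origin at the centre of its underside
- table: The white bench top, at z = 0

How it is judged:
On the way:
1. the switch box lies face up on the middle of the mat, square to it and let go (angle between switchbox's own z axis and vertical above 3.0916 rad and x of box_mid in the frame of mat between -0.03 and 0.03 m and y of box_mid in the frame of mat between -0.03 and 0.03 m and height (world z) of box_mid below 0.027 m and angle between the x axis of switchbox and the x axis of mat, either way round below 0.2 rad and contact force between the fingers and switchbox below 0.1 N), for 0.2 s.
At the end, for the whole second after the job is handed in: The switch box lies at rest face up on the mat (within 0.05 rad of level), its centre within 30 mm of the mat's centre along each mat axis, its long side within 0.2 rad of the mat's long side; the toggles marked orange stand beyond +0.3 rad (on) and the others below -0.25 rad (off) (angle between switchbox's own z axis and vertical above 3.0916 rad and x of box_mid in the frame of mat between -0.03 and 0.03 m and y of box_mid in the frame of mat between -0.03 and 0.03 m and height (world z) of box_mid below 0.027 m and angle between the x axis of switchbox and the x axis of mat, either way round below 0.2 rad and ((x of orange1 in the frame of card between 0.034 and 0.046 m and value of joint t1 above 0.3 rad) or (x of orange2 in the frame of card between 0.034 and 0.046 m and value of joint t1 above 0.3 rad) or (x of dark1 in the frame of card between 0.034 and 0.046 m and value of joint t1 below -0.25 rad) or (x of dark2 in the frame of card between 0.034 and 0.046 m and value of joint t1 below -0.25 rad) or (x of dark3 in the frame of card between 0.034 and 0.046 m and value of joint t1 below -0.25 rad)) and ((x of orange1 in the frame of card between 0.014 and 0.026 m and value of joint t2 above 0.3 rad) or (x of orange2 in the frame of card between 0.014 and 0.026 m and value of joint t2 above 0.3 rad) or (x of dark1 in the frame of card between 0.014 and 0.026 m and value of joint t2 below -0.25 rad) or (x of dark2 in the frame of card between 0.014 and 0.026 m and value of joint t2 below -0.25 rad) or (x of dark3 in the frame of card between 0.014 and 0.026 m and value of joint t2 below -0.25 rad)) and ((x of orange1 in the frame of card between -0.006 and 0.006 m and value of joint t3 above 0.3 rad) or (x of orange2 in the frame of card between -0.006 and 0.006 m and value of joint t3 above 0.3 rad) or (x of dark1 in the frame of card between -0.006 and 0.006 m and value of joint t3 below -0.25 rad) or (x of dark2 in the frame of card between -0.006 and 0.006 m and value of joint t3 below -0.25 rad) or (x of dark3 in the frame of card between -0.006 and 0.006 m and value of joint t3 below -0.25 rad)) and ((x of orange1 in the frame of card between -0.026 and -0.014 m and value of joint t4 above 0.3 rad) or (x of orange2 in the frame of card between -0.026 and -0.014 m and value of joint t4 above 0.3 rad) or (x of dark1 in the frame of card between -0.026 and -0.014 m and value of joint t4 below -0.25 rad) or (x of dark2 in the frame of card between -0.026 and -0.014 m and value of joint t4 below -0.25 rad) or (x of dark3 in the frame of card between -0.026 and -0.014 m and value of joint t4 below -0.25 rad)) and ((x of orange1 in the frame of card between -0.046 and -0.034 m and value of joint t5 above 0.3 rad) or (x of orange2 in the frame of card between -0.046 and -0.034 m and value of joint t5 above 0.3 rad) or (x of dark1 in the frame of card between -0.046 and -0.034 m and value of joint t5 below -0.25 rad) or (x of dark2 in the frame of card between -0.046 and -0.034 m and value of joint t5 below -0.25 rad) or (x of dark3 in the frame of card between -0.046 and -0.034 m and value of joint t5 below -0.25 rad)) and linear speed of switchbox below 0.02 m/s); the robot touches nothing.
It fails at once if a toggle marked to stay off is thrown past upright ((x of dark1 in the frame of card between 0.034 and 0.046 m and value of joint t1 above 0 rad) or (x of dark2 in the frame of card between 0.034 and 0.046 m and value of joint t1 above 0 rad) or (x of dark3 in the frame of card between 0.034 and 0.046 m and value of joint t1 above 0 rad) or (x of dark1 in the frame of card between 0.014 and 0.026 m and value of joint t2 above 0 rad) or (x of dark2 in the frame of card between 0.014 and 0.026 m and value of joint t2 above 0 rad) or (x of dark3 in the frame of card between 0.014 and 0.026 m and value of joint t2 above 0 rad) or (x of dark1 in the frame of card between -0.006 and 0.006 m and value of joint t3 above 0 rad) or (x of dark2 in the frame of card between -0.006 and 0.006 m and value of joint t3 above 0 rad) or (x of dark3 in the frame of card between -0.006 and 0.006 m and value of joint t3 above 0 rad) or (x of dark1 in the frame of card between -0.026 and -0.014 m and value of joint t4 above 0 rad) or (x of dark2 in the frame of card between -0.026 and -0.014 m and value of joint t4 above 0 rad) or (x of dark3 in the frame of card between -0.026 and -0.014 m and value of joint t4 above 0 rad) or (x of dark1 in the frame of card between -0.046 and -0.034 m and value of joint t5 above 0 rad) or (x of dark2 in the frame of card between -0.046 and -0.034 m and value of joint t5 above 0 rad) or (x of dark3 in the frame of card between -0.046 and -0.034 m and value of joint t5 above 0 rad)).
It fails at once if the switch box falls or topples: out of the fingers and faster than 0.5 m/s (a drop of 13 mm) (linear speed of switchbox above 0.5 m/s and contact force between the fingers and switchbox below 0.1 N).
It fails at once if the switch box is slammed down: over 80 N between it and the bench or mat (contact force between switchbox and table above 80 N or contact force between switchbox and mat above 80 N).
It fails at once if a bystander is moved by more than 25 mm or knocked over (distance of any of bottle, spool, mug, tape, phone, driver, dish from where it was at the start of the episode above 0.025 m or angle between any of bottle, mug's own z axis and vertical above 0.4 rad).
It also fails if it takes over 72 s, if anything falls off the work surface, if the arm or the gripper's body presses on something with over 40 N, if the wrist force passes 120 N, or if a joint passes its speed limit or range.

## Working session

There is one attempt and no reset: what is moved stays moved. The work goes in short steps, Python scripts to look and compute and a tool call to move; the robot and the scene stay as the last step left them, time stands still between calls to the robot, and variables do not carry over. Pictures are saved under pics/ and viewed, at most 10 in all, crops included, and the job is handed in when it is done.

Besides the shell and the picture viewer there is one more tool, called after "Call:" as name(argument=value, ...) on one line, values as JSON. apply_moves: Moves the arm, as the interface text tells. Shifts and turns lie within -1 to 1; 1 stands for 800 mm of shift or 180 degrees of turn. Its arguments: {"type":"object","properties":{"claw":{"type":"array","items":{"type":"number"}},"travel":{"type":"array","items":{"type":"array","items":{"type":"number"}}},"turn":{"type":"array","items":{"type":"array","items":{"type":"number"}}},"newtons":{"type":"number"}},"required":["claw","travel","turn"]}

```bash
mkdir -p pics
cat > h.py <<'E'
import numpy as np, cv2
from station import manip
from scipy.spatial.transform import Rotation as Rn
def snap(n):
    s=manip.snapshot(n); return s
def world(s,u,v,z=None):
    K=np.array(s["intrinsics"]);d=np.array([(u-K[0,2])/K[0,0],(v-K[1,2])/K[1,1]]);x=d.copy()
    for _ in range(20): x=d/(1+s["k1"]*(x@x))
    R=np.array(s["R"]);t=np.array(s["t"]);ray=np.array([x[0],x[1],1.])
    if z is None: return R.T@(ray*s["depth"][int(v),int(u)]-t)
    c=-R.T@t;r=R.T@ray;return c+r*(z-c[2])/r[2]
def save(s,name,box=None,f=1):
    im=s["pixels"][:,:,::-1]
    if box: im=im[box[1]:box[3],box[0]:box[2]]
    cv2.imwrite("pics/"+name,cv2.resize(im,None,fx=f,fy=f,interpolation=cv2.INTER_CUBIC))
def to(p,R=None):
    "travel/turn to reach TCP pos p, rot R from measured"
    s=manip.sense();R0=Rn.from_quat(s["tool_rot"]);
    tr=R0.inv().apply(np.array(p)-s["tcp_pos"])/.8
    print("travel",tr.round(4));
    if R is not None: print("turn",((R0.inv()*R).as_rotvec()/np.pi).round(4))
E
python3 - <<'E'
from h import *
s=snap("top");save(s,"a.png");np.save("top0.npy",s,allow_pickle=True)
s2=snap("side");save(s2,"b.png")
print(s["R"],s["t"],s2["R"],s2["t"]); st=manip.sense();print(st)
E
```

```text
[[ 0.00627515 -0.99993134 -0.00989601]
 [-0.9960834  -0.00537757 -0.08825499]
 [ 0.08819572  0.01041106 -0.99604876]] [0.00462584 0.54321933 1.22804654] [[-0.95422023 -0.29871605  0.0152473 ]
 [-0.18072603  0.53519323 -0.82517047]
 [ 0.23833141 -0.79014994 -0.56467797]] [0.50513838 0.14416478 1.24496303]
{'t': 0.1, 'q': array([-1.33648140e+00,  5.28402197e-01,  1.43377933e+00,  8.35519115e-06,
        1.18143057e+00, -1.78527883e-01]), 'qd': array([-0.00061961, -0.00345265, -0.00286544,  0.00044515, -0.00043782,
        0.00058419]), 'tau': array([ 4.50674634e-05, -4.43302846e+01, -1.78587037e+01, -2.25271424e-04,
        3.88409055e-03, -1.81173561e-06]), 'tcp_pos': array([ 0.25061791, -0.57183664,  0.23041204]), 'tool_rot': array([ 9.78770471e-01,  2.04956935e-01, -2.42991721e-05, -1.00943406e-03]), 'force': array([ 0.62469689,  0.65441675, -0.45947492]), 'ft_torque': array([ 0.0253074 , -0.0339629 ,  0.00506773]), 'gripper_force': 0.0, 'finger_gap': 1.0018537873897029}
```

View pics/a.png

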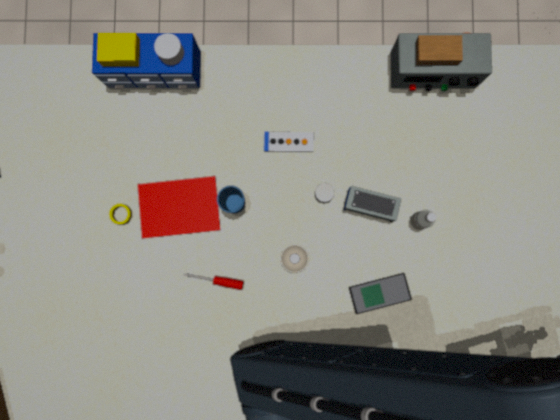

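View pics/b.png

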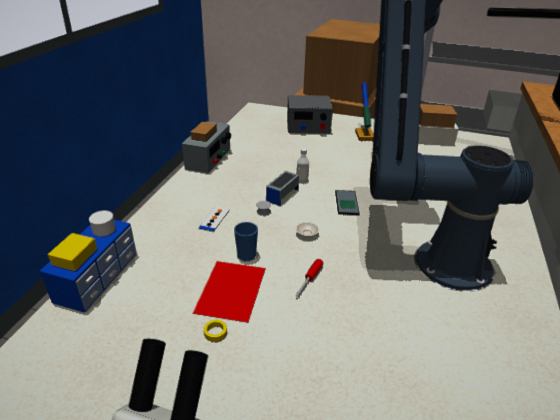

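Run:
```python
from h import *
s=np.load("top0.npy",allow_pickle=True).item()
save(s,"c.png",(250,125,440,265),4.2)
```

```text
(no output)
```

View pics/c.png

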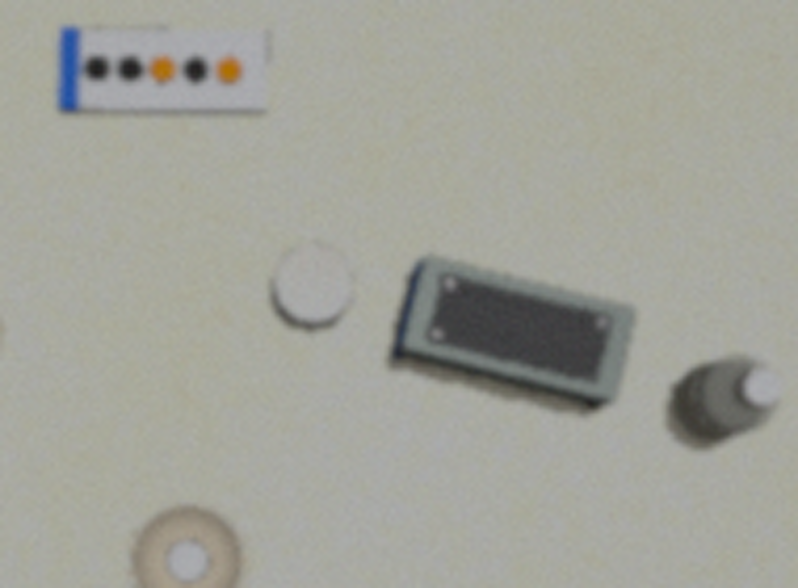

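```bash
cat >> h.py <<'E'
def cloud(s,u0,v0,u1,v1):
    P=[];
    K=np.array(s["intrinsics"]);vv,uu=np.mgrid[v0:v1,u0:u1];uu=uu.ravel();vv=vv.ravel()
    d=np.stack([(uu-K[0,2])/K[0,0],(vv-K[1,2])/K[1,1]]);x=d.copy()
    for _ in range(20): x=d/(1+s["k1"]*(x**2).sum(0))
    z=s["depth"][vv,uu];P=np.stack([x[0]*z,x[1]*z,z]);W=(np.array(s["R"]).T@(P-np.array(s["t"])[:,None])).T
    return W,s["pixels"][vv,uu].astype(int),z>0
def rect(W):
    r=cv2.minAreaRect((W[:,:2]*1000).astype(np.float32));return r
E
python3 - <<'E'
from h import *
s=np.load("top0.npy",allow_pickle=True).item()
W,C,ok=cloud(s,335,175,410,235);m=ok&(W[:,2]>.045)&(W[:,2]<.08);print("box",m.sum(),np.median(W[m,2]),W[m].mean(0),rect(W[m]))
W,C,ok=cloud(s,130,165,230,250);m=ok&(C[:,0]>150)&(C[:,1]<60);print("mat",m.sum(),np.median(W[m,2]),W[m].mean(0),rect(W[m]))
def ht(n,u0,v0,u1,v1,lo=.01):
    W,C,ok=cloud(s,u0,v0,u1,v1);m=ok&(W[:,2]>lo);print(n,m.sum(),W[m].min(0).round(3),W[m].max(0).round(3),W[m].mean(0).round(3))
ht("mug",215,180,250,220);ht("bottle",408,205,442,235);ht("spool",312,178,338,206);ht("dish",278,240,312,275);ht("tape",105,200,135,228);ht("card",260,128,318,155,.003)
cr=lambda x,y:(250+x/4.2-.5,125+y/4.2-.5)
for p in [(428,257),(636,305),(610,400),(402,350)]: print(world(s,*cr(*p),.061).round(4))
for p in [(138,185),(216,177),(220,230),(142,238)]: print(world(s,*p,.003).round(4))
E
```

```text
box 1253 0.06173306089011756 [ 0.5627205  -0.19311372  0.06150383] ((563.2410278320312, -194.00648498535156), (127.49533081054688, 56.517520904541016), 75.52876281738281)
mat 4047 0.0033466217836487203 [0.55635339 0.28821505 0.00334043] ((556.7107543945312, 288.79339599609375), (135.13552856445312, 197.4167938232422), 6.450304985046387)
mug 420 [0.535 0.115 0.01 ] [0.6   0.179 0.101] [0.573 0.152 0.068]
bottle 385 [ 0.503 -0.338  0.01 ] [ 0.547 -0.295  0.131] [ 0.523 -0.309  0.082]
spool 286 [ 0.57  -0.101  0.01 ] [ 0.615 -0.057  0.035] [ 0.593 -0.079  0.029]
dish 479 [ 0.395 -0.04   0.01 ] [0.464 0.029 0.028] [ 0.429 -0.005  0.017]
tape 211 [0.511 0.405 0.01 ] [0.564 0.464 0.026] [0.538 0.432 0.018]
card 974 [ 0.692 -0.063  0.003] [0.761 0.083 0.018] [0.726 0.01  0.007]
[ 0.6041 -0.1433  0.061 ]
[ 0.5769 -0.2623  0.061 ]
[ 0.5222 -0.2468  0.061 ]
[ 0.5503 -0.1281  0.061 ]
[0.6114 0.3924 0.003 ]
[0.633  0.1942 0.003 ]
[0.4981 0.1815 0.003 ]
[0.4768 0.3779 0.003 ]
```

```bash
cat >> h.py <<'E'
import json
def log():
    s=manip.sense();open("log.txt","a").write(json.dumps([list(map(float,s[k])) for k in("q","tcp_pos","tool_rot")])+"\n");return s
def down(yaw_y_deg,tilt=0):
    "tool down, tool y at world angle; tilt = rotation about tool y afterwards (deg)"
    a=np.radians(yaw_y_deg);y=np.array([np.cos(a),np.sin(a),0]);z=np.array([0,0,-1.]);x=np.cross(y,z)
    return Rn.from_matrix(np.stack([x,y,z],1))*Rn.from_rotvec([0,np.radians(tilt),0])
E
python3 - <<'E'
from h import *
log();to([.563,-.194,.25],down(-14)); to([.4,-.4,.25],down(-40,30))
E
```

```text
travel [ 0.5472 -0.276  -0.0237]
turn [-0.0005 -0.0004 -0.2908]
travel [ 0.2572 -0.1219 -0.0241]
turn [ 0.0377  0.1634 -0.1431]
```

Call:
apply_moves(claw=[1, 1, 1, 1, 1], travel=[[0.257, -0.122, -0.024], [0.257, -0.122, -0.024], [0.257, -0.122, -0.024], [0.257, -0.122, -0.024], [0.257, -0.122, -0.024]], turn=[[0.038, 0.163, -0.143], [0.038, 0.163, -0.143], [0.038, 0.163, -0.143], [0.038, 0.163, -0.143], [0.038, 0.163, -0.143]])

```text
t: 0.52
tcp_pos: [0.3876, -0.4142, 0.2493]
tool_rot: [0.889, 0.392, 0.214, -0.099]
force: [0.2, -0.7, -0.5]
finger_gap: 0.999
gripper_force: 0.0
```

Run:
```python
from h import *
print(log());to([.563,-.194,.25],down(-14,-30));
```

```text
{'t': 0.5167, 'q': array([-1.23503903,  0.50557349,  1.52345253,  0.41900947,  1.37828516,
       -0.63118743]), 'qd': array([ 0.34018354,  0.10329256,  0.13722175,  0.89767316,  0.50541616,
       -0.93320239]), 'tau': array([ -1.63522214, -42.45664716, -16.18992627,   0.63286297,
         0.69013897,   0.59784891]), 'tcp_pos': array([ 0.38761354, -0.41423969,  0.24934408]), 'tool_rot': array([ 0.88929847,  0.391823  ,  0.21398771, -0.09915763]), 'force': array([ 0.22876791, -0.73861868, -0.53565615]), 'ft_torque': array([-0.20920061,  0.15214874, -0.03353405]), 'gripper_force': 0.0, 'finger_gap': 0.9991019136572692}
travel [ 0.3124 -0.0233  0.1604]
turn [-0.0067 -0.3122 -0.1639]
```

Call:
apply_moves(claw=[1, 1, 1, 1, 1], travel=[[0.312, -0.023, 0.16], [0.312, -0.023, 0.16], [0.312, -0.023, 0.16], [0.312, -0.023, 0.16], [0.312, -0.023, 0.16]], turn=[[-0.007, -0.312, -0.164], [-0.007, -0.312, -0.164], [-0.007, -0.312, -0.164], [-0.007, -0.312, -0.164], [-0.007, -0.312, -0.164]])

```text
t: 0.93
tcp_pos: [0.5185, -0.2522, 0.2495]
tool_rot: [0.849, 0.525, -0.025, 0.051]
force: [0.3, -1.3, -1.7]
finger_gap: 0.998
gripper_force: 0.0
```

```bash
cat > kin.py <<'E'
import numpy as np, json
from scipy.spatial.transform import Rotation as Rn
from scipy.optimize import least_squares
P0=[.4,.4,.4,0,.25,.11]
def fk(q,p):
    h,L2,d4,a3,d6,d=p
    R1=Rn.from_euler('z',q[0])
    Ry=lambda a:Rn.from_euler('y',a);Rz=lambda a:Rn.from_euler('z',a)
    R2=R1*Ry(q[1]);R3=R2*Ry(q[2]);R4=R3*Rz(q[3]);R5=R4*Ry(q[4]);R6=R5*Rz(q[5])
    pos=np.array([0,0,h])+R1.apply([0,d,0])+R2.apply([0,0,L2])+R3.apply([a3,0,d4])+R5.apply([0,0,d6])
    return pos,R6
def load(): return [list(map(np.array,json.loads(l))) for l in open("log.txt")]
def fit():
    D=load()
    f=lambda p:np.concatenate([fk(q,p)[0]-x for q,x,r in D])
    s=least_squares(f,P0);return s.x,np.abs(s.fun).max()
def toolfix():
    D=load();return [ (fk(q,P0)[1].inv()*Rn.from_quat(r)).as_rotvec().round(3) for q,x,r in D]
E
python3 - <<'E'
from h import *
log()
import kin;print(kin.fit(),kin.toolfix())
to([.563,-.194,.25],down(-14))
E
```

```text
(array([0.27419997, 0.58800001, 0.39169999, 0.11409998, 0.2967    ,
       0.111     ]), np.float64(1.4381342783309492e-09)) [array([-0.   , -0.   ,  1.571]), array([-0.   , -0.   ,  1.571]), array([-0.   ,  0.   ,  1.571])]
travel [ 0.0895  0.0176 -0.0084]
turn [ 0.0157  0.0329 -0.0696]
```

```bash
cat >> kin.py <<'E'
PF=np.array([.2742,.588,.3917,.1141,.2967,.111]);TF=Rn.from_euler('z',np.pi/2)
LO=np.array([-3.08,-.75,.22,-1.43,0,-2.85]);HI=np.array([3.08,2.2,2.44,4.57,2.65,2.85])
def ik(p,R,q0=None):
    seeds=[q0] if q0 is not None else [[np.arctan2(p[1],p[0])-.2,.5,1.5,a,1.2,b] for a in(0,1.5,-1.2,3,4.4) for b in (0,1.8,-1.8)]
    best=None
    def f(q):
        x,r=fk(q,PF);return np.concatenate([(x-p)*5,((r*TF).inv()*R).as_rotvec()])
    for s in seeds:
        o=least_squares(f,np.clip(s,LO+.02,HI-.02),bounds=(LO,HI),max_nfev=60)
        if best is None or o.cost<best.cost: best=o
        if best.cost<1e-9: break
    q=best.x;w=fk(q,PF)[0]-(fk(q,PF)[1].apply([0,0,.2967]))
    return q,best.cost,np.minimum(q-LO,HI-q).min(),w[2]
E
cat > plan.py <<'E'
from h import *;from kin import ik
def tcp(g,R,off=.019): return np.array(g)+R.apply([0,0,off])
if __name__=="__main__":
    box=[.563,-.194,.043]
    for yaw in(-14,166):
        for t in(-25,0,25):
            R=down(yaw,t);q,c,m,w=ik(tcp(box,R),R);print("grasp",yaw,t,q.round(2),c<1e-7,round(m,2),round(w,2))
    for yaw in(6.45,186.45):
        for t in (-10,10):
            R=down(yaw,t);q,c,m,w=ik(tcp([.5555,.288,.027],R),R);print("mat",yaw,t,q.round(2),c<1e-7,round(m,2),round(w,2))
    for P in([.68,.25],[.6,.03],[.55,.03],[.55,.288]):
      for yaw in range(0,360,45):
        r=[]
        for t in(65,-80,-65,80):
            R=down(yaw,t);q,c,m,w=ik(tcp([*P,.07],R),R);r.append((c<1e-7,round(m,2),round(w,2)))
        if (r[0][0] and r[1][0]) or (r[2][0] and r[3][0]): print(P,yaw,r)
E
time python3 plan.py
```

```text
grasp -14 -25 [-0.32  0.83  1.64 -0.67  0.75  0.43] True 0.75 0.29
grasp -14 0 [-0.52  0.78  1.64 -0.    0.71 -0.27] True 0.71 0.32
grasp -14 25 [-0.7   0.84  1.59  0.48  0.97 -0.78] True 0.85 0.29
grasp 166 -25 [-0.7   0.84  1.59  0.48  0.97  2.36] True 0.49 0.29
grasp 166 0 [-0.52  0.78  1.65  0.01  0.71  2.85] False 0.0 0.32
grasp 166 25 [-0.32  0.83  1.64 -0.67  0.75 -2.71] True 0.14 0.29
mat 6.45 -10 [ 0.38  0.85  1.52 -0.23  0.83  0.42] True 0.83 0.3
mat 6.45 10 [ 0.22  0.83  1.61  0.27  0.71 -0.1 ] True 0.71 0.3
mat 186.45 -10 [0.18 0.83 1.65 0.41 0.66 2.85] False 0.0 0.29
mat 186.45 10 [ 0.38  0.85  1.52 -0.23  0.83 -2.72] True 0.13 0.3
[0.68, 0.25] 0 [(np.True_, np.float64(1.04), np.float64(0.19)), (np.True_, np.float64(0.3), np.float64(0.12)), (np.True_, np.float64(0.49), np.float64(0.19)), (np.True_, np.float64(1.03), np.float64(0.12))]
[0.68, 0.25] 90 [(np.True_, np.float64(0.03), np.float64(0.19)), (np.True_, np.float64(0.55), np.float64(0.12)), (np.True_, np.float64(0.55), np.float64(0.19)), (np.False_, np.float64(0.0), np.float64(0.15))]
[0.68, 0.25] 135 [(np.True_, np
[... 5168 characters left out ...]
64(0.45), np.float64(0.12))]
[0.55, 0.288] 225 [(np.True_, np.float64(0.02), np.float64(0.19)), (np.True_, np.float64(0.7), np.float64(0.12)), (np.True_, np.float64(0.74), np.float64(0.19)), (np.False_, np.float64(0.0), np.float64(0.13))]
[0.55, 0.288] 270 [(np.True_, np.float64(0.35), np.float64(0.19)), (np.True_, np.float64(0.2), np.float64(0.12)), (np.True_, np.float64(0.46), np.float64(0.19)), (np.True_, np.float64(0.36), np.float64(0.12))]
[0.55, 0.288] 315 [(np.True_, np.float64(0.28), np.float64(0.19)), (np.True_, np.float64(0.22), np.float64(0.12)), (np.True_, np.float64(0.46), np.float64(0.19)), (np.True_, np.float64(0.29), np.float64(0.12))]
real	0m4.198s
user	0m4.686s
sys	0m0.064s
```

Run:
```python
from plan import *
for P in([.69,.25],[.71,.25],[.72,.24]):
  for yaw in(-15,0,10,20):
    o=[]
    for t,z in((-78,.063),(-40,.15),(80,.07),(40,.15)):
        R=down(yaw,t);q,c,m,w=ik(tcp([*P,z],R,.022),R);o.append((bool(c<1e-7),round(m,2)))
    R=down(yaw,80);q,c,m,w=ik(tcp([*P,.07],R,.022)-R.apply([0,0,.1]),R);o.append((bool(c<1e-7),round(m,2)))
    R=down(yaw,-78);q,c,m,w=ik(tcp([*P,.063],R,.022)-R.apply([0,0,.1]),R);o.append((bool(c<1e-7),round(m,2)))
    print(P,yaw,o)
R=down(-13.7,12);g=[.5633,-.1945,.041]
T=tcp(g,R,.022);print("T",T.round(4));to(T-R.apply([0,0,.1]),R)
```

```text
[0.69, 0.25] -15 [(True, np.float64(0.29)), (True, np.float64(0.63)), (True, np.float64(0.91)), (True, np.float64(0.94)), (True, np.float64(0.86)), (False, np.float64(0.0))]
[0.69, 0.25] 0 [(True, np.float64(0.32)), (True, np.float64(0.77)), (True, np.float64(1.03)), (True, np.float64(1.08)), (True, np.float64(1.02)), (True, np.float64(0.25))]
[0.69, 0.25] 10 [(True, np.float64(0.25)), (True, np.float64(0.75)), (True, np.float64(0.98)), (True, np.float64(1.05)), (True, np.float64(0.87)), (True, np.float64(0.28))]
[0.69, 0.25] 20 [(True, np.float64(0.15)), (True, np.float64(0.69)), (True, np.float64(0.83)), (True, np.float64(0.96)), (True, np.float64(0.7)), (True, np.float64(0.22))]
[0.71, 0.25] -15 [(True, np.float64(0.2)), (True, np.float64(0.57)), (True, np.float64(0.96)), (True, np.float64(0.96)), (True, np.float64(0.91)), (False, np.float64(0.0))]
[0.71, 0.25] 0 [(True, np.float64(0.3)), (True, np.float64(0.71)), (True, np.float64(1.01)), (True, np.float64(1.08)), (True, np.float64(1.01)), (True, np.float64(0.16))]
[0.71, 0.25] 10 [(True, np.float64(0.23)), (True, np.float64(0.75
[... 359 characters left out ...]
p.float64(0.99)), (True, np.float64(0.98)), (True, np.float64(0.94)), (False, np.float64(0.0))]
[0.72, 0.24] 0 [(True, np.float64(0.28)), (True, np.float64(0.69)), (True, np.float64(1.01)), (True, np.float64(1.06)), (True, np.float64(0.99)), (True, np.float64(0.15))]
[0.72, 0.24] 10 [(True, np.float64(0.22)), (True, np.float64(0.74)), (True, np.float64(0.88)), (True, np.float64(0.96)), (True, np.float64(0.8)), (True, np.float64(0.25))]
[0.72, 0.24] 20 [(True, np.float64(0.13)), (True, np.float64(0.69)), (True, np.float64(0.73)), (True, np.float64(0.86)), (True, np.float64(0.59)), (True, np.float64(0.2))]
T [ 0.5644 -0.1901  0.0195]
travel [0.0856 0.0127 0.1587]
turn [ 0.023   0.0993 -0.0695]
```

Call:
apply_moves(claw=[1, 1, 1, 1, 1], travel=[[0.086, 0.013, 0.159], [0.086, 0.013, 0.159], [0.086, 0.013, 0.159], [0.086, 0.013, 0.159], [0.086, 0.013, 0.159]], turn=[[0.023, 0.099, -0.07], [0.023, 0.099, -0.07], [0.023, 0.099, -0.07], [0.023, 0.099, -0.07], [0.023, 0.099, -0.07]])

```text
t: 1.35
tcp_pos: [0.5567, -0.2076, 0.1109]
tool_rot: [0.782, 0.614, 0.082, -0.072]
force: [-0.1, -1.1, 0.4]
finger_gap: 1.002
gripper_force: 0.0
```

Call:
apply_moves(claw=[1, 1], travel=[[0, 0, 0], [0, 0, 0]], turn=[[0, 0, 0], [0, 0, 0]])

```text
t: 1.52
tcp_pos: [0.5588, -0.2109, 0.1174]
tool_rot: [0.782, 0.614, 0.084, -0.066]
force: [-0.0, 0.4, -0.7]
finger_gap: 1.005
gripper_force: 0.0
```

Run:
```python
from plan import *
R=down(-13.7,12);to(tcp([.5633,-.1945,.041],R,.022),R);print(manip.sense()['tcp_pos'])
```

```text
travel [0.0004 0.0007 0.1254]
turn [-0.0002 -0.0013 -0.0002]
[ 0.55882676 -0.21090697  0.11741945]
```

Call:
apply_moves(claw=[1, 1, 1, 1, 1], travel=[[0, 0, 0.04], [0, 0, 0.08], [0, 0, 0.11], [0, 0, 0.125], [0, 0, 0.125]], turn=[[0, 0, 0], [0, 0, 0], [0, 0, 0], [0, 0, 0], [0, 0, 0]])

```text
t: 1.93
tcp_pos: [0.5626, -0.1891, 0.0182]
tool_rot: [0.782, 0.614, 0.083, -0.068]
force: [0.2, -0.3, -0.5]
finger_gap: 1.002
gripper_force: 0.0
```

Call:
apply_moves(claw=[-1, -1, -1, -1, -1], travel=[[0, 0, 0], [0, 0, 0], [0, 0, 0], [0, 0, 0], [0, 0, 0]], turn=[[0, 0, 0], [0, 0, 0], [0, 0, 0], [0, 0, 0], [0, 0, 0]], newtons=60)

```text
t: 2.35
tcp_pos: [0.5645, -0.1909, 0.0211]
tool_rot: [0.782, 0.614, 0.084, -0.065]
force: [-2.0, -0.1, 6.0]
finger_gap: 0.65
gripper_force: 65.2
```

Call:
apply_moves(claw=[-1, -1, -1, -1, -1], travel=[[0, 0, 0], [0, 0, 0], [0, 0, 0], [0, 0, 0], [0, 0, 0]], turn=[[0, 0, 0], [0, 0, 0], [0, 0, 0], [0, 0, 0], [0, 0, 0]])

```text
t: 2.77
tcp_pos: [0.5645, -0.1909, 0.0211]
tool_rot: [0.782, 0.614, 0.084, -0.065]
force: [-0.8, -1.2, 5.5]
finger_gap: 0.645
gripper_force: 65.2
```

Run:
```python
from plan import *
s=manip.sense();T=s['tcp_pos'];R=Rn.from_quat(s['tool_rot']);print(T,s['force'])
print("lift");to(T+[0,0,.16])
print("carry");to([.69,.25,.22],down(0,12))
```

```text
[ 0.56447341 -0.190938    0.02106324] [-0.83877799 -1.19152773  5.50837134]
lift
travel [ 0.0423  0.0003 -0.1955]
carry
travel [ 0.6123  0.022  -0.122 ]
turn [ 0.0165 -0.0011 -0.0745]
```

Call:
apply_moves(claw=[-1, -1, -1, -1, -1], travel=[[0.005, 0, -0.025], [0.015, 0, -0.07], [0.025, 0, -0.115], [0.035, 0, -0.16], [0.042, 0, -0.195]], turn=[[0, 0, 0], [0, 0, 0], [0, 0, 0], [0, 0, 0], [0, 0, 0]])

```text
t: 3.18
tcp_pos: [0.564, -0.1905, 0.1815]
tool_rot: [0.782, 0.614, 0.084, -0.065]
force: [0.7, -0.5, -4.8]
finger_gap: 0.647
gripper_force: 65.7
```

Run:
```python
from plan import *
s=manip.sense();print(s['tcp_pos'],s['force'],s['finger_gap'],s['gripper_force'])
R=down(-13.7,12);off=R.inv().apply(np.array([.5633,-.1945,.041])-[.56447,-.19094,.02106]);print("off",off)
np.save("off1.npy",off)
to(np.array([.69,.25,.24])-down(0,-35).apply(off),down(0,-35))
```

```text
[ 0.56396553 -0.19054413  0.18153264] [ 0.73012671 -0.46251305 -4.75512592] 0.647457827076883 65.68779230117798
off [ 0.00049158 -0.00029357 -0.02028098]
travel [0.5563 0.0265 0.0664]
turn [-0.0152 -0.2609 -0.0769]
```

Call:
apply_moves(claw=[-1, -1, -1, -1, -1], travel=[[0.03, 0, 0], [0.08, 0, 0], [0.13, 0.006, 0.015], [0.18, 0.01, 0.02], [0.23, 0.01, 0.03]], turn=[[0, -0.02, -0.01], [0, -0.05, -0.02], [0, -0.08, -0.03], [0, -0.11, -0.04], [0, -0.14, -0.05]])

```text
t: 3.6
tcp_pos: [0.6165, -0.0113, 0.196]
tool_rot: [0.731, 0.672, -0.084, 0.078]
force: [1.4, -1.6, -5.5]
finger_gap: 0.647
gripper_force: 65.7
```

Run:
```python
from plan import *
s=manip.sense();print(s['tcp_pos'],s['finger_gap'],s['gripper_force'])
off=np.load("off1.npy")
to(np.array([.69,.25,.24])-down(0,-35).apply(off),down(0,-35))
```

```text
[ 0.61646439 -0.011334    0.19602079] 0.6468792431383608 65.67192077636719
travel [ 0.302   0.0659 -0.1061]
turn [-0.0104 -0.1211 -0.0248]
```

Call:
apply_moves(claw=[-1, -1, -1, -1, -1], travel=[[0.045, 0.01, -0.015], [0.09, 0.02, -0.03], [0.135, 0.03, -0.045], [0.18, 0.04, -0.06], [0.225, 0.05, -0.075]], turn=[[0, -0.025, -0.005], [0, -0.05, -0.01], [0, -0.07, -0.015], [-0.01, -0.095, -0.02], [-0.01, -0.12, -0.025]])

```text
t: 4.02
tcp_pos: [0.6702, 0.1752, 0.2127]
tool_rot: [0.674, 0.676, -0.212, 0.209]
force: [1.2, -0.7, -5.2]
finger_gap: 0.646
gripper_force: 65.7
```

Run:
```python
from plan import *
s=manip.sense();print(s['tcp_pos'],s['finger_gap'],s['gripper_force'])
off=np.load("off1.npy")
to(np.array([.69,.25,.16])-down(0,-78).apply(off),down(0,-78))
```

```text
[0.67017712 0.17515066 0.21271265] 0.6463645159430766 65.72328686714172
travel [0.0965 0.0256 0.019 ]
turn [-0.0005 -0.241   0.0016]
```

Turn 43°, then settle.

Call:
apply_moves(claw=[-1, -1, -1, -1, -1], travel=[[0.02, 0.005, 0], [0.04, 0.01, 0.005], [0.055, 0.015, 0.01], [0.075, 0.02, 0.015], [0.095, 0.025, 0.019]], turn=[[0, -0.035, 0], [0, -0.07, 0], [0, -0.105, 0], [0, -0.14, 0], [0, -0.175, 0]])

```text
t: 4.43
tcp_pos: [0.6905, 0.2282, 0.1555]
tool_rot: [0.591, 0.594, -0.387, 0.384]
force: [1.0, 0.1, -5.6]
finger_gap: 0.651
gripper_force: 65.9
```

Call:
apply_moves(claw=[-1, -1, -1, -1, -1], travel=[[0, 0, 0], [0, 0, 0], [0, 0, 0], [0, 0, 0], [0, 0, 0]], turn=[[0, -0.03, 0], [0, -0.06, 0], [0, -0.06, 0], [0, -0.06, 0], [0, -0.06, 0]])

```text
t: 4.85
tcp_pos: [0.6911, 0.2263, 0.1569]
tool_rot: [0.554, 0.556, -0.44, 0.437]
force: [0.4, 0.1, -4.6]
finger_gap: 0.651
gripper_force: 66.1
```

Run:
```python
from plan import *
s=log();print(s['tcp_pos'],s['finger_gap'],s['gripper_force'],s['q'].round(2))
off=np.load("off1.npy");R=Rn.from_quat(s['tool_rot'])
print("mid",s['tcp_pos']+R.apply(off))
to(np.array([.69,.25,.069])-down(0,-78).apply(off),down(0,-78))
im=snap("side");save(im,"d.png",(140,150,400,345),3)
```

```text
[0.69108589 0.22630235 0.15691466] 0.6512366346382878 66.14876747131348 [ 0.51  1.19  0.81 -1.12  1.91  0.56]
mid [0.69080833 0.2461474  0.16112691]
travel [ 0.1125 -0.0005  0.0219]
turn [-0.0003 -0.0076  0.0014]
```

View pics/d.png

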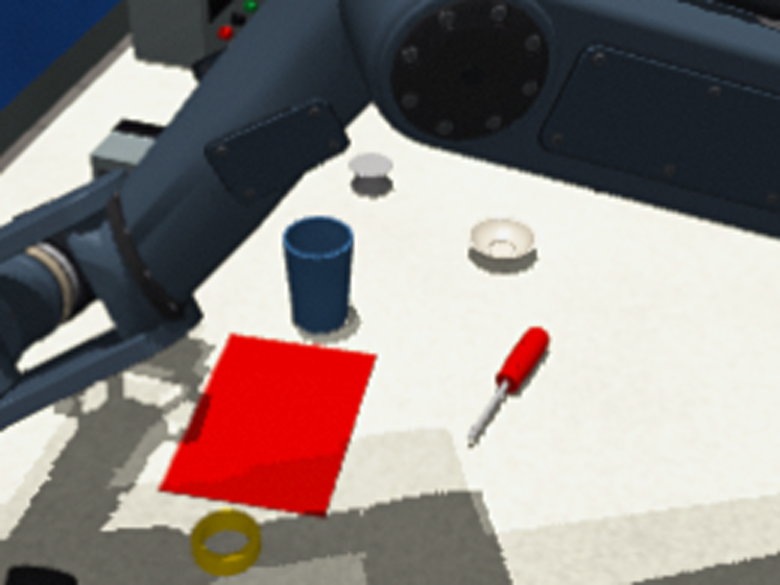

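Call:
apply_moves(claw=[-1, -1, -1, -1, -1], travel=[[0.028, 0, 0.005], [0.056, 0, 0.01], [0.083, 0, 0.016], [0.112, 0, 0.022], [0.112, 0, 0.022]], turn=[[0, -0.002, 0], [0, -0.004, 0], [0, -0.007, 0], [0, -0.007, 0], [0, -0.007, 0]])

```text
t: 5.32
tcp_pos: [0.6888, 0.2285, 0.0608]
tool_rot: [0.547, 0.552, -0.448, 0.441]
force: [-2.0, -0.8, -6.2]
finger_gap: 0.652
gripper_force: 66.1
```

Run:
```python
from plan import *
manip.snapshot("top");manip.snapshot("top")
s=log();print(s['tcp_pos'],s['force'],s['q'].round(2))
off=np.load("off1.npy");R=Rn.from_quat(s['tool_rot'])
print("mid",s['tcp_pos']+R.apply(off))
to(np.array([.69,.25,.0625])-down(0,-78).apply(off),down(0,-78))
```

```text
[0.69047108 0.22926336 0.06638914] [ 0.67085695  0.27186035 -3.62919451] [ 0.52  1.32  0.75 -1.12  1.9   0.63]
mid [0.69020389 0.24920809 0.07010165]
travel [ 0.0095 -0.0002  0.001 ]
turn [-0.0005  0.0004  0.0015]
```

Call:
apply_moves(claw=[-1, -1, -1, -1, -1], travel=[[0.002, 0, 0], [0.004, 0, 0], [0.006, 0, 0.001], [0.0075, 0, 0.001], [0.0075, 0, 0.001]], turn=[[0, 0, 0], [0, 0, 0], [0, 0, 0], [0, 0, 0], [0, 0, 0]])

```text
t: 5.83
tcp_pos: [0.6901, 0.2304, 0.0595]
tool_rot: [0.548, 0.551, -0.447, 0.444]
force: [-0.3, -0.9, -4.1]
finger_gap: 0.647
gripper_force: 66.0
```

Call:
apply_moves(claw=[-1, -1, -1, -1], travel=[[0.001, 0, 0], [0.002, 0, 0], [0.002, 0, 0], [0.002, 0, 0]], turn=[[0, 0, 0], [0, 0, 0], [0, 0, 0], [0, 0, 0]])

```text
t: 6.17
tcp_pos: [0.6901, 0.2306, 0.0591]
tool_rot: [0.548, 0.55, -0.447, 0.445]
force: [-1.5, -1.1, 2.7]
finger_gap: 0.651
gripper_force: 65.9
```

Run:
```python
from plan import *
s=log();R=Rn.from_quat(s['tool_rot']);z=R.apply([0,0,1]);y=R.apply([0,1,0]);print(s['force'],np.degrees(np.arcsin(-z[2])),np.degrees(y[2]),np.degrees(np.arctan2(y[1],y[0])),s['tcp_pos']+R.apply(np.load("off1.npy")))
```

```text
[-1.45302719 -1.12617875  2.66693095] 11.783653298663571 -0.25417210252289546 -0.01660268286552394 [0.68981128 0.25056288 0.06278372]
```

Call:
apply_moves(claw=[1, 1, 1, 1, 1], travel=[[0, 0, 0], [0, 0, 0], [0, 0, 0], [0, 0, 0], [0, 0, 0]], turn=[[0, 0, 0], [0, 0, 0], [0, 0, 0], [0, 0, 0], [0, 0, 0]])

```text
t: 6.58
tcp_pos: [0.6901, 0.2307, 0.0574]
tool_rot: [0.548, 0.551, -0.447, 0.444]
force: [0.4, -0.7, 0.5]
finger_gap: 1.002
gripper_force: 0.0
```

Call:
apply_moves(claw=[1, 1, 1, 1, 1], travel=[[0, 0, -0.02], [0, 0, -0.05], [0, 0, -0.08], [0, 0, -0.11], [0, 0, -0.11]], turn=[[0, 0, 0], [0, 0, 0], [0, 0, 0], [0, 0, 0], [0, 0, 0]])

```text
t: 7.0
tcp_pos: [0.6895, 0.3216, 0.0766]
tool_rot: [0.548, 0.551, -0.444, 0.445]
force: [0.5, 0.9, -0.2]
finger_gap: 1.001
gripper_force: 0.0
```

Run:
```python
from plan import *
s=log();print(s['tcp_pos'],s['finger_gap'],s['force'])
im=snap("top");save(im,"e.png",(120,100,360,280),3.3);np.save("top1.npy",im,allow_pickle=True)
W,C,ok=cloud(im,130,100,260,240)
m=ok&(W[:,2]>.118)&(W[:,2]<.135)&(abs(W[:,0]-.69)<.06)&(abs(W[:,1]-.25)<.05);print(m.sum(),np.median(W[m,2]) if m.any() else 0,rect(W[m]) if m.any() else 0)
to(s['tcp_pos']+[0,0,.2]);to([.69,.25,.3],down(0,0))
```

```text
[0.68953497 0.32155945 0.07664897] 1.0007900969314685 [ 0.54084599  0.92633857 -0.24213554]
652 0.12618942943911982 ((690.6712646484375, 239.18948364257812), (57.306190490722656, 61.078372955322266), 1.3466417789459229)
travel [-0.2449 -0.0009 -0.0545]
travel [-0.2921 -0.0008  0.0269]
turn [0.     0.4334 0.0017]
```

View pics/e.png

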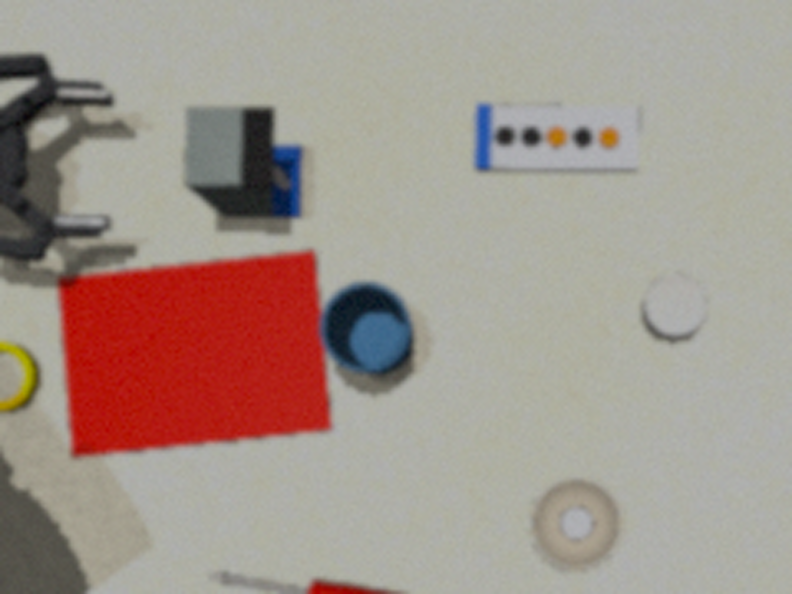

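```bash
cat >> plan.py <<'E'
def seq(wps):
    "wps: list of (pos,R); prints relative moves chained from measured pose"
    s=manip.sense();p0=np.array(s['tcp_pos']);R0=Rn.from_quat(s['tool_rot'])
    for p,R in wps:
        q,c,m,w=ik(p,R);p=np.array(p)
        print("travel",(R0.inv().apply(p-p0)/.8).round(3),"turn",((R0.inv()*R).as_rotvec()/np.pi).round(3),"mm",(np.linalg.norm(p-p0)*1e3).round(),"ik",bool(c<1e-7),round(m,2),"wz",round(w,2),q.round(2))
        p0,R0=p,R
E
python3 - <<'E'
from plan import *
R=down(0,80);G=tcp([.6907,.2497,.072],R,.022);print(G)
seq([([.69,.345,.24],down(0,-60)),([.69,.31,.36],down(0,-26)),([.69,.22,.40],down(0,8)),([.69,.12,.37],down(0,42)),([.69,.06,.24],down(0,75)),(G-R.apply([0,0,.13]),R)])
E
```

```text
[0.6907     0.27136577 0.06817974]
travel [-0.194 -0.    -0.074] turn [0.001 0.1   0.001] mm 166.0 ik True 0.32 wz 0.39 [ 0.6   1.11  0.54 -0.93  2.03  0.4 ]
travel [-0.152  0.    -0.037] turn [0.    0.189 0.   ] mm 125.0 ik True 0.47 wz 0.63 [ 0.43  0.77  0.69 -0.43  1.86  0.35]
travel [-0.123  0.     0.004] turn [0.    0.189 0.   ] mm 98.0 ik True 0.73 wz 0.69 [0.1  0.54 0.95 0.14 1.63 0.11]
travel [-0.129  0.     0.02 ] turn [0.    0.189 0.   ] mm 104.0 ik True 0.95 wz 0.59 [-0.27  0.57  1.17  0.7   1.62 -0.32]
travel [-0.164  0.     0.071] turn [0.    0.183 0.   ] mm 143.0 ik True 0.87 wz 0.32 [-0.47  0.91  1.28  1.08  1.78 -0.73]
travel [-0.153  0.001  0.149] turn [0.    0.028 0.   ] mm 171.0 ik True 0.99 wz 0.14 [-0.37  1.15  1.3   1.17  1.66 -0.93]
```

Call:
apply_moves(claw=[1, 1, 1, 1, 1], travel=[[-0.05, 0, -0.02], [-0.1, 0, -0.04], [-0.15, 0, -0.06], [-0.194, 0, -0.074], [-0.194, 0, -0.074]], turn=[[0, 0.02, 0], [0, 0.05, 0], [0, 0.08, 0], [0, 0.1, 0], [0, 0.1, 0]])

```text
t: 7.47
tcp_pos: [0.6948, 0.3427, 0.2564]
tool_rot: [0.618, 0.61, -0.345, 0.356]
force: [-0.2, -0.2, 4.3]
finger_gap: 1.004
gripper_force: 0.0
```

Call:
apply_moves(claw=[1, 1, 1, 1, 1], travel=[[-0.152, 0, -0.037], [-0.152, 0, -0.037], [-0.152, 0, -0.037], [-0.152, 0, -0.037], [-0.152, 0, -0.037]], turn=[[0, 0.189, 0], [0, 0.189, 0], [0, 0.189, 0], [0, 0.189, 0], [0, 0.189, 0]])

```text
t: 7.88
tcp_pos: [0.6935, 0.3056, 0.3666]
tool_rot: [0.691, 0.688, -0.155, 0.158]
force: [0.3, 0.3, 0.3]
finger_gap: 1.001
gripper_force: 0.0
```

Call:
apply_moves(claw=[1, 1, 1, 1, 1], travel=[[-0.123, 0, 0.004], [-0.123, 0, 0.004], [-0.123, 0, 0.004], [-0.123, 0, 0.004], [-0.123, 0, 0.004]], turn=[[0, 0.189, 0], [0, 0.189, 0], [0, 0.189, 0], [0, 0.189, 0], [0, 0.189, 0]])

```text
t: 8.3
tcp_pos: [0.6922, 0.2137, 0.4024]
tool_rot: [0.707, 0.703, 0.05, -0.051]
force: [0.8, 0.2, -0.9]
finger_gap: 1.001
gripper_force: 0.0
```

Call:
apply_moves(claw=[1, 1, 1, 1, 1], travel=[[-0.129, 0, 0.02], [-0.129, 0, 0.02], [-0.129, 0, 0.02], [-0.129, 0, 0.02], [-0.129, 0, 0.02]], turn=[[0, 0.189, 0], [0, 0.189, 0], [0, 0.189, 0], [0, 0.189, 0], [0, 0.189, 0]])

```text
t: 8.72
tcp_pos: [0.6914, 0.1131, 0.3685]
tool_rot: [0.663, 0.656, 0.253, -0.257]
force: [-0.0, -0.5, -0.6]
finger_gap: 1.003
gripper_force: 0.0
```

Call:
apply_moves(claw=[1, 1, 1, 1, 1], travel=[[-0.164, 0, 0.071], [-0.164, 0, 0.071], [-0.164, 0, 0.071], [-0.164, 0, 0.071], [-0.164, 0, 0.071]], turn=[[0, 0.183, 0], [0, 0.183, 0], [0, 0.183, 0], [0, 0.183, 0], [0, 0.183, 0]])

```text
t: 9.13
tcp_pos: [0.6888, 0.0542, 0.2323]
tool_rot: [0.566, 0.553, 0.428, -0.436]
force: [-0.7, 0.2, -0.3]
finger_gap: 1.001
gripper_force: 0.0
```

Run:
```python
from plan import *
manip.snapshot("top");manip.snapshot("top")
R=down(0,80);G=tcp([.6907,.2497,.072],R,.022);print(manip.sense()['tcp_pos'])
seq([(G-R.apply([0,0,.13]),R),(G,R)])
```

```text
[0.68949937 0.0558494  0.23443888]
travel [-0.146  0.004  0.152] turn [ 0.     0.027 -0.006] mm 168.0 ik True 0.99 wz 0.14 [-0.37  1.15  1.3   1.17  1.66 -0.93]
travel [-0.     0.     0.163] turn [0. 0. 0.] mm 130.0 ik True 1.03 wz 0.12 [-0.19  1.17  1.34  1.31  1.54 -0.95]
```

Call:
apply_moves(claw=[1, 1, 1, 1, 1], travel=[[-0.04, 0, 0.04], [-0.08, 0, 0.08], [-0.12, 0.004, 0.12], [-0.146, 0.004, 0.152], [-0.146, 0.004, 0.152]], turn=[[0, 0.01, 0], [0, 0.02, 0], [0, 0.027, -0.006], [0, 0.027, -0.006], [0, 0.027, -0.006]])

```text
t: 9.65
tcp_pos: [0.6896, 0.1505, 0.0899]
tool_rot: [0.54, 0.546, 0.451, -0.455]
force: [-2.0, 1.2, -1.4]
finger_gap: 0.999
gripper_force: 0.0
```

Run:
```python
from plan import *
manip.snapshot("top");im=snap("top");save(im,"f.png",(120,100,360,280),3.3)
R=down(0,80);G=tcp([.6907,.2497,.072],R,.022);print(manip.sense()['tcp_pos'],G)
seq([(G,R)])
```

```text
[0.69289561 0.14711691 0.09606149] [0.6907     0.27136577 0.06817974]
travel [-0.007 -0.002  0.159] turn [-0.002  0.001  0.004] mm 127.0 ik True 1.03 wz 0.12 [-0.19  1.17  1.34  1.31  1.54 -0.95]
```

View pics/f.png

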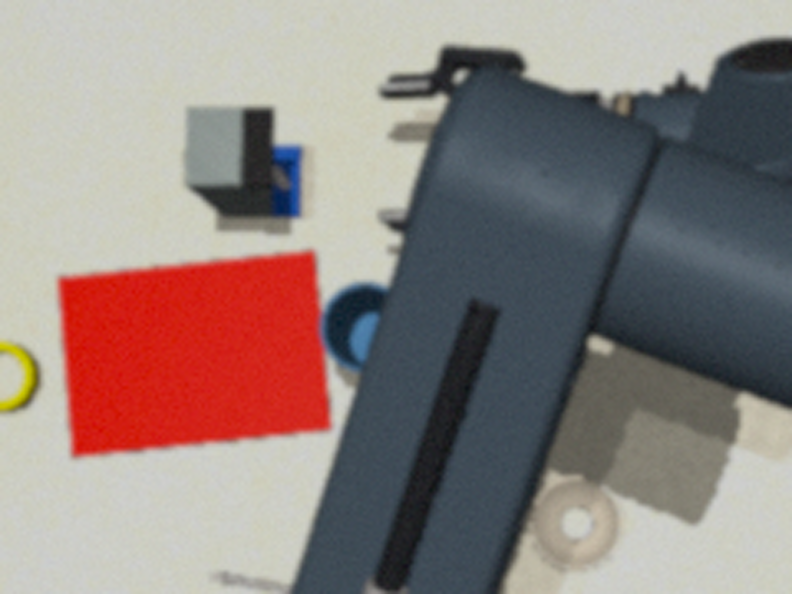

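Call:
apply_moves(claw=[1, 1, 1, 1, 1], travel=[[-0.004, -0.001, 0.04], [-0.007, -0.002, 0.08], [-0.007, -0.002, 0.12], [-0.007, -0.002, 0.145], [-0.007, -0.002, 0.159]], turn=[[0, 0, 0.004], [0, 0, 0.004], [0, 0, 0.004], [0, 0, 0.004], [0, 0, 0.004]])

```text
t: 10.17
tcp_pos: [0.6927, 0.2711, 0.0714]
tool_rot: [0.54, 0.545, 0.454, -0.453]
force: [-0.6, -0.5, 0.2]
finger_gap: 1.001
gripper_force: 0.0
```

Run:
```python
from plan import *
manip.snapshot("side");manip.snapshot("side")
R=down(0,80);G=tcp([.6907,.2497,.072],R,.022);s=manip.sense();print(s['tcp_pos'],G,s['force'])
seq([(G,R)])
```

```text
[0.69234839 0.27054217 0.07054738] [0.6907     0.27136577 0.06817974] [0.85860885 0.41028289 0.45645902]
travel [-0.003 -0.002  0.002] turn [-0.001  0.002  0.002] mm 3.0 ik True 1.03 wz 0.12 [-0.19  1.17  1.34  1.31  1.54 -0.95]
```

Good enough; close.

Call:
apply_moves(claw=[1, -1, -1, -1, -1], travel=[[0, -0.002, 0], [0, -0.002, 0], [0, -0.002, 0], [0, -0.002, 0], [0, -0.002, 0]], turn=[[0, 0.002, 0.002], [0, 0.002, 0.002], [0, 0.002, 0.002], [0, 0.002, 0.002], [0, 0.002, 0.002]], newtons=60)

```text
t: 10.68
tcp_pos: [0.6907, 0.2678, 0.0682]
tool_rot: [0.542, 0.54, 0.454, -0.457]
force: [-1.1, -6.2, 2.1]
finger_gap: 0.645
gripper_force: 67.7
```

Call:
apply_moves(claw=[-1, -1, -1, -1], travel=[[0, 0, 0], [0, 0, 0], [0, 0, 0], [0, 0, 0]], turn=[[0, 0, 0], [0, 0, 0], [0, 0, 0], [0, 0, 0]])

```text
t: 11.02
tcp_pos: [0.6908, 0.2687, 0.0682]
tool_rot: [0.542, 0.54, 0.454, -0.457]
force: [-0.0, -5.1, 4.3]
finger_gap: 0.649
gripper_force: 67.9
```

Run:
```python
from plan import *
s=manip.sense();R=Rn.from_quat(s['tool_rot']);T=s['tcp_pos'];print(T,s['force'],s['finger_gap'],R.apply([0,0,1]),R.apply([0,1,0]))
mid=np.array([T[0],.2497,.063]); off=R.inv().apply(mid-T);off[1]=0;print("off",off);np.save("off2.npy",off)
# box vertical now; tool pitch
t0=90-np.degrees(np.arcsin(-R.apply([0,0,1])[2]));print("tilt",t0)
M=np.array([.5555,.288]);
def W(mid,yaw,t): Rr=down(yaw,t);return (np.array(mid)-Rr.apply(off),Rr)
seq([(T+[0,0,.15],R),W([.68,.25,.24],0,45),W([.66,.26,.26],0,12),W([.5555,.288,.14],6.45,t0-90),W([.5555,.288,.03],6.45,t0-90)])
```

```text
[0.69079451 0.26865289 0.06821959] [-0.01500282 -5.05321652  4.33748396] 0.6490812230834938 [-9.30432749e-04  9.85330386e-01 -1.70655104e-01] [ 9.99989571e-01  1.53742592e-04 -4.56438619e-03]
off [-0.00837743  0.         -0.01778411]
tilt 80.17408965655575
travel [ 0.185 -0.001 -0.032] turn [0. 0. 0.] mm 150.0 ik True 1.06 wz 0.27 [-0.2   0.94  1.38  1.31  1.59 -0.77]
travel [ 0.019 -0.014 -0.003] turn [-0.001 -0.195 -0.001] mm 19.0 ik True 1.09 wz 0.44 [-0.08  0.7   1.35  0.82  1.29 -0.4 ]
travel [ 0.013 -0.025 -0.007] turn [ 0.    -0.183  0.   ] mm 23.0 ik True 1.02 wz 0.53 [0.15 0.62 1.24 0.22 1.26 0.08]
travel [-0.006 -0.131  0.156] turn [ 0.001 -0.121 -0.036] mm 163.0 ik True 0.97 wz 0.41 [ 0.39  0.69  1.47 -0.19  1.04  0.38]
travel [0.023 0.    0.135] turn [0. 0. 0.] mm 110.0 ik True 0.84 wz 0.3 [ 0.39  0.85  1.51 -0.22  0.84  0.43]
```

Call:
apply_moves(claw=[-1, -1, -1, -1, -1], travel=[[0.02, 0, -0.003], [0.06, 0, -0.01], [0.11, 0, -0.018], [0.16, 0, -0.028], [0.185, 0, -0.032]], turn=[[0, 0, 0], [0, 0, 0], [0, 0, 0], [0, 0, 0], [0, 0, 0]])

```text
t: 11.43
tcp_pos: [0.6915, 0.27, 0.2204]
tool_rot: [0.542, 0.541, 0.454, -0.456]
force: [1.4, 0.2, -3.7]
finger_gap: 0.649
gripper_force: 67.3
```

Call:
apply_moves(claw=[-1, -1, -1, -1, -1], travel=[[0.004, -0.003, 0], [0.008, -0.006, 0], [0.012, -0.008, 0], [0.016, -0.012, -0.003], [0.019, -0.014, -0.003]], turn=[[0, -0.03, 0], [0, -0.07, 0], [0, -0.11, 0], [0, -0.15, 0], [0, -0.19, 0]])

```text
t: 11.85
tcp_pos: [0.6793, 0.2684, 0.2316]
tool_rot: [0.653, 0.651, 0.271, -0.276]
force: [-0.9, 0.7, -5.2]
finger_gap: 0.646
gripper_force: 66.9
```

Call:
apply_moves(claw=[-1, -1, -1, -1, -1], travel=[[0.003, -0.005, 0], [0.006, -0.01, 0], [0.009, -0.015, -0.004], [0.012, -0.02, -0.007], [0.013, -0.025, -0.007]], turn=[[0, -0.035, 0], [0, -0.07, 0], [0, -0.11, 0], [0, -0.15, 0], [0, -0.185, 0]])

```text
t: 12.27
tcp_pos: [0.6594, 0.2731, 0.2447]
tool_rot: [0.703, 0.703, 0.075, -0.078]
force: [-0.6, 0.3, -6.0]
finger_gap: 0.645
gripper_force: 66.8
```

Run:
```python
from plan import *
manip.snapshot("side");manip.snapshot("top")
s=manip.sense();print(s['tcp_pos'],s['finger_gap'],s['gripper_force'],s['force'])
off=np.load("off2.npy");t0=80.17
def W(mid,yaw,t): Rr=down(yaw,t);return (np.array(mid)-Rr.apply(off),Rr)
seq([W([.5555,.288,.14],6.45,t0-90),W([.5555,.288,.03],6.45,t0-90)])
```

```text
[0.65796138 0.27770439 0.24487652] 0.6526953166390954 66.84896349906921 [ 1.32227159  1.19690764 -4.36115057]
travel [-0.015 -0.128  0.156] turn [-0.001 -0.126 -0.033] mm 162.0 ik True 0.97 wz 0.41 [ 0.39  0.69  1.47 -0.19  1.04  0.38]
travel [ 0.023 -0.     0.135] turn [0. 0. 0.] mm 110.0 ik True 0.84 wz 0.3 [ 0.39  0.85  1.51 -0.22  0.84  0.43]
```

Call:
apply_moves(claw=[-1, -1, -1, -1, -1], travel=[[-0.003, -0.025, 0.03], [-0.006, -0.055, 0.065], [-0.01, -0.085, 0.1], [-0.013, -0.115, 0.135], [-0.015, -0.128, 0.156]], turn=[[0, -0.025, -0.005], [0, -0.05, -0.01], [0, -0.08, -0.02], [0, -0.11, -0.03], [0, -0.126, -0.033]])

```text
t: 12.78
tcp_pos: [0.5494, 0.2883, 0.1155]
tool_rot: [0.666, 0.741, -0.065, 0.059]
force: [-2.2, -0.5, -5.5]
finger_gap: 0.646
gripper_force: 66.7
```

Run:
```python
from plan import *
manip.snapshot("side");im=snap("side");save(im,"g.png",(160,200,360,350),4)
s=manip.sense();print(s['tcp_pos'],s['finger_gap'],s['gripper_force'],s['force'])
off=np.load("off2.npy");t0=80.17
def W(mid,yaw,t): Rr=down(yaw,t);return (np.array(mid)-Rr.apply(off),Rr)
seq([W([.5555,.288,.032],6.45,t0-90)])
```

```text
[0.54904081 0.28901272 0.11420312] 0.6458741464753693 66.47098302841187 [-0.5457275  -0.02808136 -4.89018883]
travel [0.026 0.01  0.124] turn [-0.007  0.001 -0.001] mm 101.0 ik True 0.85 wz 0.31 [ 0.39  0.85  1.51 -0.22  0.85  0.43]
```

View pics/g.png

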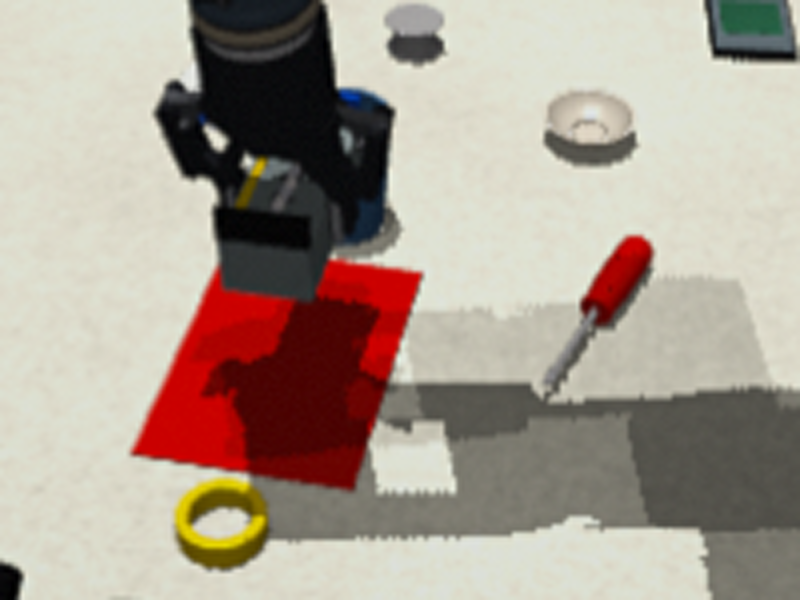

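Call:
apply_moves(claw=[-1, -1, -1, -1, -1], travel=[[0.006, 0.005, 0.03], [0.013, 0.01, 0.062], [0.02, 0.01, 0.095], [0.026, 0.01, 0.124], [0.026, 0.01, 0.124]], turn=[[-0.003, 0, 0], [-0.007, 0, 0], [-0.007, 0, 0], [-0.007, 0, 0], [-0.007, 0, 0]])

```text
t: 13.3
tcp_pos: [0.5612, 0.2903, 0.014]
tool_rot: [0.667, 0.74, -0.055, 0.067]
force: [-2.1, -0.8, -5.2]
finger_gap: 0.643
gripper_force: 66.4
```

Run:
```python
from plan import *
manip.snapshot("side");manip.snapshot("side")
s=manip.sense();off=np.load("off2.npy");R=Rn.from_quat(s['tool_rot']);print(s['tcp_pos'],s['force'],"mid",s['tcp_pos']+R.apply(off),R.apply([0,1,0]))
t0=80.17
def W(mid,yaw,t): Rr=down(yaw,t);return (np.array(mid)-Rr.apply(off),Rr)
seq([W([.5555,.288,.023],6.45,t0-90)])
```

```text
[0.56414701 0.29161131 0.01855194] [ 0.85861469 -0.40141073 -4.21696143] mid [0.56440123 0.28640081 0.03750562] [0.99426859 0.10574689 0.01573446]
travel [ 0.006 -0.012  0.017] turn [ 0.005  0.    -0.003] mm 17.0 ik True 0.83 wz 0.3 [ 0.39  0.86  1.51 -0.22  0.83  0.43]
```

Call:
apply_moves(claw=[-1, -1, -1, -1, -1], travel=[[0.002, -0.006, 0.003], [0.004, -0.012, 0.007], [0.004, -0.012, 0.01], [0.004, -0.012, 0.01], [0.004, -0.012, 0.01]], turn=[[0.005, 0, -0.003], [0.005, 0, -0.003], [0.005, 0, -0.003], [0.005, 0, -0.003], [0.005, 0, -0.003]])

```text
t: 13.82
tcp_pos: [0.5545, 0.294, 0.0117]
tool_rot: [0.663, 0.744, -0.056, 0.065]
force: [0.5, -0.1, -4.0]
finger_gap: 0.649
gripper_force: 66.7
```

Run:
```python
from plan import *
manip.snapshot("side");manip.snapshot("side")
s=manip.sense();off=np.load("off2.npy");R=Rn.from_quat(s['tool_rot']);print(s['tcp_pos'],s['force'],"mid",s['tcp_pos']+R.apply(off),R.apply([0,1,0]))
t0=80.17
def W(mid,yaw,t): Rr=down(yaw,t);return (np.array(mid)-Rr.apply(off),Rr)
seq([W([.5555,.288,.023],6.45,t0-90)])
```

```text
[0.55476142 0.29403338 0.01156951] [ 0.48539227 -0.17312666 -4.83715922] mid [0.55531439 0.28885977 0.03052693] [0.99337878 0.11486068 0.00237055]
travel [0.001 0.    0.009] turn [0.001 0.    0.001] mm 8.0 ik True 0.83 wz 0.3 [ 0.39  0.86  1.51 -0.22  0.83  0.43]
```

Call:
apply_moves(claw=[-1, -1, -1, -1, -1], travel=[[0, 0, 0.002], [0, 0, 0.004], [0.001, 0, 0.006], [0.001, 0, 0.008], [0.001, 0, 0.009]], turn=[[0, 0, 0], [0, 0, 0], [0, 0, 0], [0, 0, 0], [0, 0, 0]])

```text
t: 14.33
tcp_pos: [0.5546, 0.2935, 0.0063]
tool_rot: [0.663, 0.744, -0.057, 0.065]
force: [-4.4, -0.2, 15.8]
finger_gap: 0.647
gripper_force: 68.9
```

Call:
apply_moves(claw=[-1, -1], travel=[[0, 0, 0], [0, 0, 0]], turn=[[0, 0, 0], [0, 0, 0]])

```text
t: 14.5
tcp_pos: [0.5546, 0.2935, 0.0063]
tool_rot: [0.663, 0.744, -0.057, 0.065]
force: [-3.3, -0.8, 10.8]
finger_gap: 0.643
gripper_force: 68.5
```

Call:
apply_moves(claw=[1, 1, 1, 1, 1], travel=[[0, 0, 0], [0, 0, 0], [0, 0, 0], [0, 0, 0], [0, 0, 0]], turn=[[0, 0, 0], [0, 0, 0], [0, 0, 0], [0, 0, 0], [0, 0, 0]])

```text
t: 14.92
tcp_pos: [0.5546, 0.2933, 0.0036]
tool_rot: [0.663, 0.744, -0.057, 0.065]
force: [-0.1, -1.0, -0.1]
finger_gap: 1.001
gripper_force: 0.0
```

Call:
apply_moves(claw=[1, 1, 1, 1, 1], travel=[[0, 0, -0.03], [0, 0, -0.08], [0, 0, -0.13], [0, 0, -0.18], [0, 0, -0.23]], turn=[[0, 0, 0], [0, 0, 0], [0, 0, 0], [0, 0, 0], [0, 0, 0]])

```text
t: 15.33
tcp_pos: [0.5502, 0.3248, 0.1865]
tool_rot: [0.663, 0.744, -0.057, 0.065]
force: [0.0, 0.2, -0.4]
finger_gap: 0.996
gripper_force: 0.0
```

Run:
```python
from plan import *
# clear of top camera: move aside towards base/right
seq([([.42,.12,.3],down(6.45,0)),([.42,.0,.3],down(6.45,0))])
```

```text
travel [-0.257 -0.191 -0.099] turn [0.    0.055 0.001] mm 268.0 ik True 0.65 wz 0.6 [ 0.02  0.18  1.79 -0.    1.18 -0.09]
travel [-0.149 -0.017  0.   ] turn [0. 0. 0.] mm 120.0 ik True 0.62 wz 0.6 [-0.27  0.15  1.82 -0.    1.17 -0.38]
```

Close the fingers on the way and clear the view.

Call:
apply_moves(claw=[-1, -1, -1, -1, -1], travel=[[-0.03, -0.02, -0.06], [-0.08, -0.06, -0.099], [-0.13, -0.1, -0.099], [-0.17, -0.13, -0.099], [-0.21, -0.16, -0.099]], turn=[[0, 0.03, 0], [0, 0.055, 0], [0, 0.055, 0], [0, 0.055, 0], [0, 0.055, 0]])

```text
t: 15.75
tcp_pos: [0.4569, 0.1854, 0.287]
tool_rot: [0.665, 0.747, 0.001, 0.001]
force: [1.2, -1.8, 0.2]
finger_gap: 0.3
gripper_force: 0.0
```

Call:
apply_moves(claw=[-1, -1, -1, -1, -1], travel=[[-0.05, -0.03, 0], [-0.1, -0.04, 0], [-0.15, -0.04, 0], [-0.2, -0.04, 0], [-0.2, -0.04, 0]], turn=[[0, 0, 0], [0, 0, 0], [0, 0, 0], [0, 0, 0], [0, 0, 0]])

```text
t: 16.17
tcp_pos: [0.4457, 0.0174, 0.286]
tool_rot: [0.668, 0.744, -0.0, 0.003]
force: [-0.2, 0.1, -0.4]
finger_gap: -0.002
gripper_force: 0.0
```

Run:
```python
from plan import *
manip.snapshot("side");im=snap("top");np.save("top2.npy",im,allow_pickle=True);save(im,"i.png",(130,165,230,245),8-.2)
W,C,ok=cloud(im,130,165,230,250)
m=ok&(C[:,0]>150)&(C[:,1]<60);print("mat",rect(W[m]))
for lo,hi in((.036,.05),(.05,.075),(.036,.075)):
    m=ok&(W[:,2]>lo)&(W[:,2]<hi)&(W[:,1]>.21)&(W[:,1]<.37);print(lo,m.sum(),np.median(W[m,2]),rect(W[m]))
print(manip.sense()['tcp_pos'])
```

```text
mat ((556.6680908203125, 288.3600158691406), (135.41175842285156, 195.8960723876953), 6.3593220710754395)
0.036 1012 0.043488025362067056 ((556.4409790039062, 286.0218811035156), (56.20927047729492, 122.62711334228516), 6.657252311706543)
0.05 236 0.06157633782262028 ((555.39453125, 288.8547058105469), (55.11283874511719, 127.57005310058594), 6.535566329956055)
0.036 1248 0.04422909739344619 ((556.0662231445312, 288.681396484375), (56.32191467285156, 128.01393127441406), 6.631827354431152)
[0.44426988 0.02248243 0.28552015]
```

View pics/i.png

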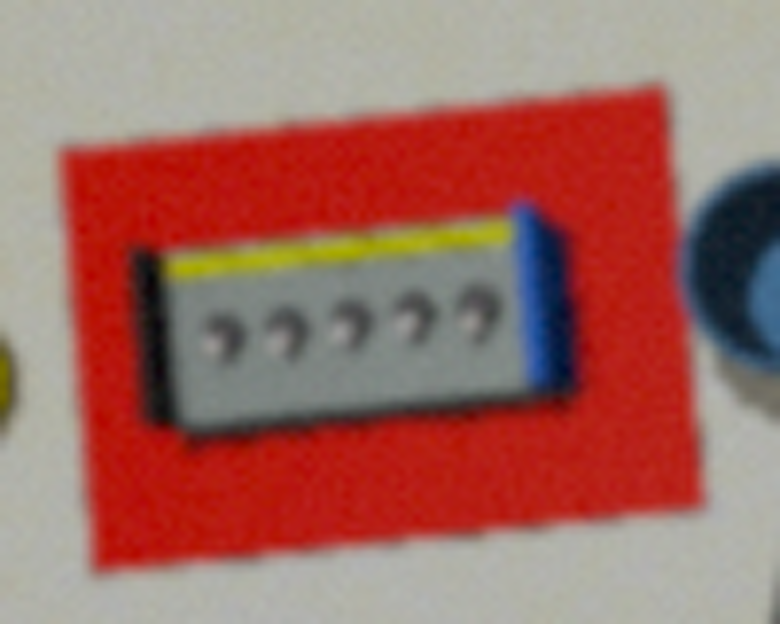

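```bash
cat > tog.py <<'E'
from plan import *
C=np.array([.556,.2887]);a=np.radians(6.6);Y=np.array([np.cos(a),np.sin(a)]);X=np.array([np.sin(a),-np.cos(a)]) # X to blue, Y to yellow
def pt(x,y,z): return np.array([*(C+X*x/1e3+Y*y/1e3),z])
E
python3 - <<'E'
from tog import *
im=np.load("top2.npy",allow_pickle=True).item()
for p in[(213,341),(278,341),(341,333),(405,323),(467,317)]:
    w=world(im,130+p[0]/7.8-.5,165+p[1]/7.8-.5,.060)[:2]-C;print((w@X*1e3).round(1),(w@Y*1e3).round(1))
R=down(6.6,0)
seq([(pt(0,-42,.12),R),(pt(0,-42,.054),R),(pt(0,-11,.054),R)])
E
```

```text
-39.2 -4.5
-19.1 -6.7
0.5 -6.4
20.6 -5.5
39.9 -5.7
travel [0.315 0.123 0.207] turn [ 0.    -0.    -0.002] mm 317.0 ik True 0.81 wz 0.42 [ 0.31  0.62  1.63 -0.    0.89  0.2 ]
travel [0.    0.    0.083] turn [0. 0. 0.] mm 66.0 ik True 0.76 wz 0.35 [ 0.31  0.73  1.66 -0.    0.76  0.2 ]
travel [0.    0.039 0.   ] turn [0. 0. 0.] mm 31.0 ik True 0.81 wz 0.35 [ 0.3   0.75  1.58 -0.    0.81  0.19]
```

Call:
apply_moves(claw=[-1, -1, -1, -1, -1], travel=[[0.05, 0.02, 0.02], [0.1, 0.04, 0.05], [0.15, 0.06, 0.08], [0.19, 0.075, 0.11], [0.23, 0.09, 0.14]], turn=[[0, 0, -0.002], [0, 0, -0.002], [0, 0, -0.002], [0, 0, -0.002], [0, 0, -0.002]])

```text
t: 16.68
tcp_pos: [0.4902, 0.2031, 0.1839]
tool_rot: [0.662, 0.749, 0.001, 0.0]
force: [0.9, -0.7, 0.0]
finger_gap: -0.004
gripper_force: 0.0
```

Call:
apply_moves(claw=[-1, -1, -1, -1, -1], travel=[[0.04, 0.015, 0.03], [0.085, 0.033, 0.067], [0.085, 0.033, 0.067], [0.085, 0.033, 0.067], [0.085, 0.033, 0.067]], turn=[[0, 0, 0], [0, 0, 0], [0, 0, 0], [0, 0, 0], [0, 0, 0]])

```text
t: 17.1
tcp_pos: [0.5074, 0.2712, 0.1308]
tool_rot: [0.662, 0.75, -0.0, -0.0]
force: [0.5, 0.1, -0.1]
finger_gap: 0.003
gripper_force: 0.0
```

Run:
```python
from tog import *
manip.snapshot("side");manip.snapshot("side")
R=down(6.6,0);print(manip.sense()['tcp_pos'])
seq([(pt(0,-42,.054),R),(pt(0,-11,.054),R)])
```

```text
[0.50856479 0.26987654 0.13221428]
travel [0.017 0.009 0.098] turn [0.001 0.    0.002] mm 80.0 ik True 0.76 wz 0.35 [ 0.31  0.73  1.66 -0.    0.76  0.2 ]
travel [0.    0.039 0.   ] turn [0. 0. 0.] mm 31.0 ik True 0.81 wz 0.35 [ 0.3   0.75  1.58 -0.    0.81  0.19]
```

Call:
apply_moves(claw=[-1, -1, -1, -1, -1], travel=[[0.01, 0.005, 0.02], [0.017, 0.009, 0.05], [0.017, 0.009, 0.075], [0.017, 0.009, 0.098], [0.017, 0.009, 0.098]], turn=[[0.001, 0, 0.002], [0.001, 0, 0.002], [0.001, 0, 0.002], [0.001, 0, 0.002], [0.001, 0, 0.002]])

```text
t: 17.62
tcp_pos: [0.5128, 0.2826, 0.0513]
tool_rot: [0.666, 0.746, -0.003, -0.002]
force: [-0.0, -0.9, -0.7]
finger_gap: 0.001
gripper_force: 0.0
```

Run:
```python
from tog import *
manip.snapshot("side");manip.snapshot("side")
R=down(6.6,0);s=manip.sense();d=s['tcp_pos'][:2]-C;print(s['tcp_pos'],"bx",d@X*1e3,"by",d@Y*1e3,"F",s['force'][:2]@Y)
seq([(pt(0,-11,.054),R)])
```

```text
[0.51472138 0.28356    0.05375494] bx 0.36148949081134774 by -41.595837759519824 F 0.4764584611996083
travel [ 0.001  0.038 -0.   ] turn [-0.001 -0.    -0.001] mm 31.0 ik True 0.81 wz 0.35 [ 0.3   0.75  1.58 -0.    0.81  0.19]
```

Call:
apply_moves(claw=[-1, -1, -1, -1, -1], travel=[[0, 0.008, 0], [0, 0.016, 0], [0, 0.024, 0], [0, 0.031, 0], [0, 0.038, 0]], turn=[[0, 0, 0], [0, 0, 0], [0, 0, 0], [0, 0, 0], [0, 0, 0]])

```text
t: 18.13
tcp_pos: [0.5448, 0.2881, 0.0539]
tool_rot: [0.665, 0.746, -0.001, -0.001]
force: [-3.5, -0.4, 9.4]
finger_gap: -0.004
gripper_force: 7.4
```

Run:
```python
from tog import *
a=manip.snapshot("side");b=snap("side");save(b,"j.png",(190,250,270,310),9.5)
s=manip.sense();d=s['tcp_pos'][:2]-C;print(s['tcp_pos'],"bx",d@X*1e3,"by",d@Y*1e3,"F",s['force'][:2]@Y)
```

```text
[0.54627847 0.28831103 0.05394332] bx -0.730972318517863 by -9.701814270497932 F -0.5895376721562008
```

View pics/j.png

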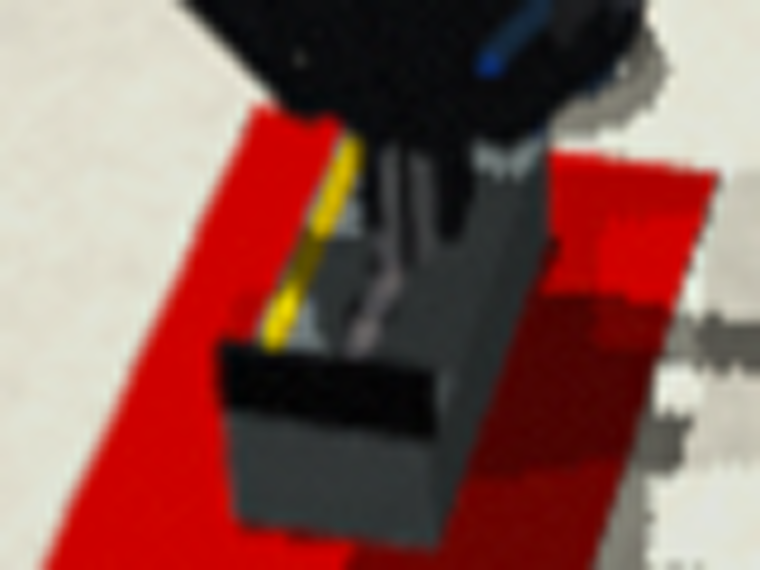

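Call:
apply_moves(claw=[-1, -1, -1, -1, -1], travel=[[0, -0.015, 0], [0, -0.038, 0], [0, -0.05, -0.04], [-0.02, -0.09, -0.08], [-0.03, -0.13, -0.1]], turn=[[0, 0, 0], [0, 0, 0], [0, 0, 0], [0, 0, 0], [0, 0, 0]])

```text
t: 18.65
tcp_pos: [0.4484, 0.2531, 0.1344]
tool_rot: [0.665, 0.747, 0.002, 0.001]
force: [0.8, 0.1, -0.1]
finger_gap: -0.001
gripper_force: 0.0
```

Call:
apply_moves(claw=[-1, -1, -1, -1, -1], travel=[[-0.05, 0, -0.04], [-0.1, 0, -0.08], [-0.15, 0, -0.08], [-0.2, 0, -0.08], [-0.2, 0, -0.08]], turn=[[0, 0, 0], [0, 0, 0], [0, 0, 0], [0, 0, 0], [0, 0, 0]])

```text
t: 19.07
tcp_pos: [0.4658, 0.0894, 0.1983]
tool_rot: [0.666, 0.746, 0.0, 0.002]
force: [-0.5, 1.6, 0.7]
finger_gap: 0.001
gripper_force: 0.0
```

```bash
cat >> tog.py <<'E'
def tips():
    global C
    manip.snapshot("side");im=snap("top")
    W,c,ok=cloud(im,130,165,230,250)
    m=ok&(W[:,2]>.036)&(W[:,2]<.075)&(W[:,1]>.21)&(W[:,1]<.37);print("box",rect(W[m]))
    # plane z=.06 rectified view in box frame, 4 px/mm
    K=np.array(im["intrinsics"]);bx,by=np.meshgrid(np.arange(-64,64,.25),np.arange(32,-32,-.25))
    P=np.stack([C[0]+(X[0]*bx+Y[0]*by)/1e3,C[1]+(X[1]*bx+Y[1]*by)/1e3,np.full(bx.shape,.06)],-1)
    q=P@np.array(im["R"]).T+np.array(im["t"]);x=q[...,0]/q[...,2];y=q[...,1]/q[...,2];f=1+im["k1"]*(x*x+y*y)
    u=(K[0,0]*x*f+K[0,2]).astype(np.float32);v=(K[1,1]*y*f+K[1,2]).astype(np.float32)
    o=cv2.remap(im["pixels"],u,v,cv2.INTER_CUBIC);g=o.min(2).astype(float)
    for i,xc in enumerate((40,20,0,-20,-40),1):
        s=(abs(bx-xc)<7)&(abs(by)<15);w=np.clip(g-np.percentile(g[s],93),0,None)*s
        print("t%d"%i,"x %.1f y %.1f max %d"%((w*bx).sum()/w.sum(),(w*by).sum()/w.sum(),g[s].max()))
    return o
E
python3 - <<'E'
from tog import *
o=tips();cv2.imwrite("pics/k.png",o[:,:,::-1])
print(manip.sense()['tcp_pos'])
E
```

```text
box ((556.0894165039062, 288.3540954589844), (56.9568977355957, 127.22552490234375), 6.645569324493408)
t1 x 39.8 y -7.8 max 145
t2 x 19.8 y -6.4 max 155
t3 x -0.5 y 0.8 max 160
t4 x -20.2 y -7.8 max 150
t5 x -40.6 y -6.0 max 145
[0.46502462 0.0912281  0.19735941]
```

Run:
```python
from tog import *
R=down(6.6,0)
seq([(pt(0,-35,.10),R),(pt(0,-35,.054),R),(pt(0,-2,.054),R)])
```

```text
travel [0.233 0.096 0.122] turn [ 0.     0.    -0.002] mm 224.0 ik True 0.82 wz 0.4 [ 0.31  0.66  1.62 -0.    0.86  0.2 ]
travel [0.    0.    0.058] turn [0. 0. 0.] mm 46.0 ik True 0.77 wz 0.35 [ 0.31  0.73  1.64 -0.    0.77  0.2 ]
travel [-0.     0.041  0.   ] turn [0. 0. 0.] mm 33.0 ik True 0.82 wz 0.35 [ 0.3   0.76  1.56 -0.    0.82  0.19]
```

Call:
apply_moves(claw=[-1, -1, -1, -1, -1], travel=[[0.045, 0, 0], [0.09, 0.01, 0.0], [0.135, 0.03, 0.02], [0.18, 0.05, 0.04], [0.21, 0.07, 0.06]], turn=[[0, 0, -0.002], [0, 0, -0.002], [0, 0, -0.002], [0, 0, -0.002], [0, 0, -0.002]])

```text
t: 19.58
tcp_pos: [0.4995, 0.2712, 0.1481]
tool_rot: [0.662, 0.749, 0.0, -0.001]
force: [0.2, -0.6, -0.3]
finger_gap: 0.001
gripper_force: 0.0
```

Call:
apply_moves(claw=[-1, -1, -1, -1, -1], travel=[[0.012, 0.013, 0.03], [0.023, 0.026, 0.062], [0.023, 0.026, 0.062], [0.023, 0.026, 0.062], [0.023, 0.026, 0.062]], turn=[[0, 0, 0], [0, 0, 0], [0, 0, 0], [0, 0, 0], [0, 0, 0]])

```text
t: 20.0
tcp_pos: [0.5175, 0.2882, 0.099]
tool_rot: [0.663, 0.749, -0.001, -0.001]
force: [-0.2, -0.8, 0.3]
finger_gap: 0.001
gripper_force: 0.0
```

Run:
```python
from tog import *
manip.snapshot("side");manip.snapshot("side")
R=down(6.6,0);s=manip.sense();d=s['tcp_pos'][:2]-C;print(s['tcp_pos'],"bx",d@X*1e3,"by",d@Y*1e3)
seq([(pt(0,-35,.054),R),(pt(0,-2,.054),R)])
```

```text
[0.51828428 0.28775508 0.10016506] bx -3.3962793361625763 by -37.57437423882246
travel [-0.004  0.003  0.058] turn [-0.    -0.     0.002] mm 46.0 ik True 0.77 wz 0.35 [ 0.31  0.73  1.64 -0.    0.77  0.2 ]
travel [-0.     0.041  0.   ] turn [0. 0. 0.] mm 33.0 ik True 0.82 wz 0.35 [ 0.3   0.76  1.56 -0.    0.82  0.19]
```

Call:
apply_moves(claw=[-1, -1, -1, -1, -1], travel=[[-0.004, 0.003, 0.02], [-0.004, 0.003, 0.04], [-0.004, 0.003, 0.058], [-0.004, 0.003, 0.058], [-0.004, 0.003, 0.058]], turn=[[0, 0, 0.002], [0, 0, 0.002], [0, 0, 0.002], [0, 0, 0.002], [0, 0, 0.002]])

```text
t: 20.52
tcp_pos: [0.5208, 0.2844, 0.0532]
tool_rot: [0.666, 0.746, -0.001, -0.001]
force: [0.7, -1.2, 0.3]
finger_gap: -0.002
gripper_force: 0.0
```

Call:
apply_moves(claw=[-1, -1, -1, -1, -1], travel=[[0, 0.01, 0], [0, 0.02, 0], [0, 0.029, 0], [0, 0.033, 0], [0, 0.036, 0]], turn=[[0, 0, 0], [0, 0, 0], [0, 0, 0], [0, 0, 0], [0, 0, 0]])

```text
t: 20.93
tcp_pos: [0.5504, 0.2884, 0.053]
tool_rot: [0.666, 0.746, -0.0, -0.001]
force: [-2.7, 0.6, 6.6]
finger_gap: 0.004
gripper_force: 3.0
```

Call:
apply_moves(claw=[-1, -1, -1, -1], travel=[[0, 0.002, 0], [0, 0.004, 0], [0, 0.005, 0], [0, 0.005, 0]], turn=[[0, 0, 0], [0, 0, 0], [0, 0, 0], [0, 0, 0]])

```text
t: 21.27
tcp_pos: [0.551, 0.2885, 0.0531]
tool_rot: [0.665, 0.747, -0.003, -0.002]
force: [-6.6, -0.1, 8.8]
finger_gap: -0.002
gripper_force: 4.6
```

Run:
```python
from tog import *
R=down(6.6,0);s=manip.sense();d=s['tcp_pos'][:2]-C;print(s['tcp_pos'],"bx",d@X*1e3,"by",d@Y*1e3,"F",s['force'])
seq([(pt(0,-35,.054),R),(pt(0,-35,.09),R),(pt(-40,-35,.09),R),(pt(-40,-35,.054),R),(pt(-40,-2,.054),R)])
```

```text
[0.55098332 0.28846552 0.05306449] bx -0.34368027075839047 by -5.010382506284215 F [-6.64651845 -0.09375346  8.84742806]
travel [-0.    -0.037 -0.001] turn [-0.002  0.    -0.   ] mm 30.0 ik True 0.77 wz 0.35 [ 0.31  0.73  1.64 -0.    0.77  0.2 ]
travel [ 0.     0.    -0.045] turn [0. 0. 0.] mm 36.0 ik True 0.81 wz 0.39 [ 0.31  0.68  1.63 -0.    0.84  0.2 ]
travel [0.05 0.   0.  ] turn [0. 0. 0.] mm 40.0 ik True 0.86 wz 0.39 [ 0.38  0.69  1.58 -0.    0.87  0.26]
travel [0.    0.    0.045] turn [0. 0. 0.] mm 36.0 ik True 0.8 wz 0.35 [ 0.38  0.75  1.6  -0.    0.8   0.26]
travel [-0.     0.041  0.   ] turn [0. 0. 0.] mm 33.0 ik True 0.85 wz 0.35 [ 0.36  0.77  1.52 -0.    0.85  0.25]
```

Call:
apply_moves(claw=[-1, -1, -1, -1, -1], travel=[[0, -0.02, 0], [0, -0.041, 0], [0, -0.041, -0.025], [0, -0.041, -0.045], [0, -0.041, -0.045]], turn=[[0, 0, 0], [0, 0, 0], [0, 0, 0], [0, 0, 0], [0, 0, 0]])

```text
t: 21.68
tcp_pos: [0.5228, 0.2857, 0.0909]
tool_rot: [0.665, 0.747, 0.002, 0.001]
force: [1.0, 0.5, 0.6]
finger_gap: 0.0
gripper_force: 0.0
```

Call:
apply_moves(claw=[-1, -1, -1, -1, -1], travel=[[0.02, 0, 0], [0.04, 0, 0], [0.05, 0, 0], [0.05, 0, 0], [0.05, 0, 0]], turn=[[0, 0, 0], [0, 0, 0], [0, 0, 0], [0, 0, 0], [0, 0, 0]])

```text
t: 22.1
tcp_pos: [0.5159, 0.3246, 0.0876]
tool_rot: [0.665, 0.747, -0.001, -0.001]
force: [-0.1, 0.3, -0.8]
finger_gap: -0.0
gripper_force: 0.0
```

Run:
```python
from tog import *
manip.snapshot("side");manip.snapshot("side")
R=down(6.6,0);s=manip.sense();d=s['tcp_pos'][:2]-C;print(s['tcp_pos'],"bx",d@X*1e3,"by",d@Y*1e3,"F",s['force'])
seq([(pt(-40,-35,.054),R),(pt(-40,-2,.054),R)])
```

```text
[0.51603891 0.32398233 0.08774377] bx -39.64151571092305 by -35.64100958548587 F [-0.48055694 -0.13916174  0.41072734]
travel [0.    0.001 0.042] turn [-0.001  0.    -0.   ] mm 34.0 ik True 0.8 wz 0.35 [ 0.38  0.75  1.6  -0.    0.8   0.26]
travel [-0.     0.041  0.   ] turn [0. 0. 0.] mm 33.0 ik True 0.85 wz 0.35 [ 0.36  0.77  1.52 -0.    0.85  0.25]
```

Call:
apply_moves(claw=[-1, -1, -1, -1, -1], travel=[[0, 0, 0.015], [0, 0, 0.03], [0, 0.001, 0.042], [0, 0.001, 0.042], [0, 0.001, 0.042]], turn=[[0, 0, 0], [0, 0, 0], [0, 0, 0], [0, 0, 0], [0, 0, 0]])

```text
t: 22.62
tcp_pos: [0.5162, 0.3241, 0.0531]
tool_rot: [0.666, 0.746, -0.002, -0.001]
force: [0.8, 0.2, -0.4]
finger_gap: 0.002
gripper_force: 0.0
```

Call:
apply_moves(claw=[-1, -1, -1, -1, -1], travel=[[0, 0.01, 0], [0, 0.02, 0], [0, 0.029, 0], [0, 0.033, 0], [0, 0.036, 0]], turn=[[0, 0, 0], [0, 0, 0], [0, 0, 0], [0, 0, 0], [0, 0, 0]])

```text
t: 23.03
tcp_pos: [0.5467, 0.3282, 0.0552]
tool_rot: [0.666, 0.746, -0.0, -0.0]
force: [-0.8, 0.9, 1.7]
finger_gap: -0.0
gripper_force: 1.0
```

Call:
apply_moves(claw=[-1, -1, -1, -1], travel=[[0, 0.002, 0], [0, 0.004, 0], [0, 0.005, 0], [0, 0.005, 0]], turn=[[0, 0, 0], [0, 0, 0], [0, 0, 0], [0, 0, 0]])

```text
t: 23.37
tcp_pos: [0.5479, 0.3284, 0.055]
tool_rot: [0.665, 0.747, -0.002, -0.002]
force: [-5.6, -0.0, 5.4]
finger_gap: 0.002
gripper_force: 3.6
```

Call:
apply_moves(claw=[-1, -1, -1, -1, -1], travel=[[0, -0.02, 0], [0, -0.041, 0], [0, -0.05, -0.04], [-0.03, -0.09, -0.08], [-0.06, -0.12, -0.1]], turn=[[0, 0, 0], [0, 0, 0], [0, 0, 0], [0, 0, 0], [0, 0, 0]])

```text
t: 23.78
tcp_pos: [0.4646, 0.2745, 0.1339]
tool_rot: [0.664, 0.747, 0.002, 0.001]
force: [0.7, -0.5, 0.5]
finger_gap: 0.003
gripper_force: 0.0
```

Call:
apply_moves(claw=[-1, -1, -1, -1, -1], travel=[[-0.05, 0, -0.04], [-0.1, 0, -0.08], [-0.15, 0, -0.08], [-0.2, 0, -0.08], [-0.22, 0, -0.08]], turn=[[0, 0, 0], [0, 0, 0], [0, 0, 0], [0, 0, 0], [0, 0, 0]])

```text
t: 24.2
tcp_pos: [0.4847, 0.0956, 0.198]
tool_rot: [0.666, 0.746, 0.001, 0.002]
force: [0.2, 0.8, -1.7]
finger_gap: 0.006
gripper_force: 0.0
```

Run:
```python
from tog import *
o=tips();cv2.imwrite("pics/l.png",o[:,:,::-1])
print(manip.sense()['tcp_pos'])
```

```text
box ((556.268310546875, 289.0757141113281), (56.816097259521484, 126.70670318603516), 6.871675491333008)
t1 x 37.0 y 0.9 max 138
t2 x 19.6 y -6.5 max 154
t3 x -0.5 y -0.5 max 160
t4 x -20.3 y -7.8 max 153
t5 x -39.7 y 6.7 max 150
[0.48494504 0.09454337 0.19712873]
```

View pics/l.png

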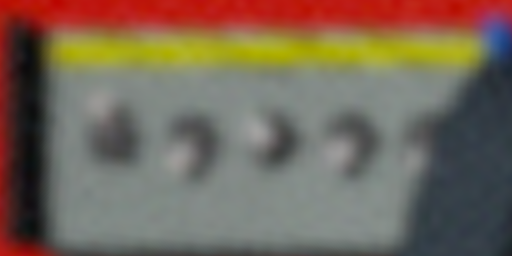

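Run:
```python
from tog import *
R=down(6.6,0)
seq([(pt(0,-35,.09),R),(pt(0,-35,.0555),R)])
```

```text
travel [0.232 0.071 0.134] turn [ 0.001  0.001 -0.002] mm 221.0 ik True 0.81 wz 0.39 [ 0.31  0.68  1.63 -0.    0.84  0.2 ]
travel [0.    0.    0.043] turn [0. 0. 0.] mm 34.0 ik True 0.77 wz 0.35 [ 0.31  0.73  1.64 -0.    0.77  0.2 ]
```

Call:
apply_moves(claw=[-1, -1, -1, -1, -1], travel=[[0.045, 0, 0], [0.09, 0.0, 0.0], [0.135, 0.02, 0.02], [0.18, 0.04, 0.04], [0.215, 0.06, 0.07]], turn=[[0, 0, -0.002], [0, 0, -0.002], [0, 0, -0.002], [0, 0, -0.002], [0, 0, -0.002]])

```text
t: 24.72
tcp_pos: [0.5121, 0.2785, 0.1414]
tool_rot: [0.662, 0.749, 0.002, 0.001]
force: [0.6, 0.3, 0.6]
finger_gap: -0.004
gripper_force: 0.0
```

Call:
apply_moves(claw=[-1, -1, -1, -1, -1], travel=[[0.01, 0.007, 0.03], [0.017, 0.011, 0.064], [0.017, 0.011, 0.064], [0.017, 0.011, 0.064], [0.017, 0.011, 0.064]], turn=[[0, 0, 0], [0, 0, 0], [0, 0, 0], [0, 0, 0], [0, 0, 0]])

```text
t: 25.13
tcp_pos: [0.5179, 0.2895, 0.0899]
tool_rot: [0.663, 0.749, -0.0, -0.0]
force: [-0.4, -1.3, 0.3]
finger_gap: -0.005
gripper_force: 0.0
```

Run:
```python
from tog import *
manip.snapshot("side");manip.snapshot("side")
R=down(6.6,0);s=manip.sense();d=s['tcp_pos'][:2]-C;print(s['tcp_pos'],"bx",d@X*1e3,"by",d@Y*1e3)
seq([(pt(-.4,-35,.0555),R),(pt(-.4,-1,.0555),R)])
```

```text
[0.51879778 0.28920114 0.09100279] bx -4.773737002395728 by -36.89806804899228
travel [-0.006  0.002  0.044] turn [ 0.    -0.     0.002] mm 36.0 ik True 0.77 wz 0.35 [ 0.31  0.73  1.64 -0.    0.77  0.2 ]
travel [-0.     0.042  0.   ] turn [0. 0. 0.] mm 34.0 ik True 0.83 wz 0.35 [ 0.3   0.76  1.56 -0.    0.83  0.19]
```

Call:
apply_moves(claw=[-1, -1, -1, -1, -1], travel=[[-0.006, 0.002, 0.02], [-0.006, 0.002, 0.035], [-0.006, 0.002, 0.044], [-0.006, 0.002, 0.044], [-0.006, 0.002, 0.044]], turn=[[0, 0, 0.002], [0, 0, 0.002], [0, 0, 0.002], [0, 0, 0.002], [0, 0, 0.002]])

```text
t: 25.65
tcp_pos: [0.5198, 0.2844, 0.0539]
tool_rot: [0.666, 0.746, -0.001, -0.001]
force: [0.2, 0.2, -0.5]
finger_gap: -0.002
gripper_force: 0.0
```

Call:
apply_moves(claw=[-1, -1, -1, -1, -1], travel=[[0, 0.01, 0], [0, 0.02, 0], [0, 0.028, 0], [0, 0.033, 0], [0, 0.036, 0]], turn=[[0, 0, 0], [0, 0, 0], [0, 0, 0], [0, 0, 0], [0, 0, 0]])

```text
t: 26.07
tcp_pos: [0.5493, 0.2881, 0.0543]
tool_rot: [0.665, 0.746, -0.001, -0.001]
force: [-1.9, -0.2, 2.2]
finger_gap: -0.001
gripper_force: 1.0
```

Call:
apply_moves(claw=[-1, -1, -1, -1], travel=[[0, 0.002, 0], [0, 0.004, 0], [0, 0.006, 0], [0, 0.006, 0]], turn=[[0, 0, 0], [0, 0, 0], [0, 0, 0], [0, 0, 0]])

```text
t: 26.4
tcp_pos: [0.5517, 0.2883, 0.054]
tool_rot: [0.665, 0.747, -0.002, -0.002]
force: [-4.1, 0.3, 5.5]
finger_gap: -0.003
gripper_force: 3.3
```

Call:
apply_moves(claw=[-1, -1, -1, -1, -1], travel=[[0, -0.004, 0], [0, -0.009, 0], [0, -0.016, 0], [0, -0.03, 0], [0, -0.041, 0]], turn=[[0, 0, 0], [0, 0, 0], [0, 0, 0], [0, 0, 0], [0, 0, 0]])

```text
t: 26.82
tcp_pos: [0.5201, 0.2846, 0.0537]
tool_rot: [0.665, 0.747, -0.001, -0.001]
force: [-1.1, -0.1, -0.0]
finger_gap: -0.005
gripper_force: 0.0
```

Call:
apply_moves(claw=[-1, -1, -1, -1, -1], travel=[[0, 0, -0.03], [0, -0.04, -0.07], [-0.04, -0.06, -0.1], [-0.08, -0.06, -0.14], [-0.13, -0.06, -0.16]], turn=[[0, 0, 0], [0, 0, 0], [0, 0, 0], [0, 0, 0], [0, 0, 0]])

```text
t: 27.23
tcp_pos: [0.4832, 0.1837, 0.1808]
tool_rot: [0.664, 0.748, 0.0, -0.0]
force: [2.5, -0.4, 0.4]
finger_gap: 0.002
gripper_force: 0.0
```

Call:
apply_moves(claw=[-1, -1, -1, -1, -1], travel=[[-0.05, 0, -0.02], [-0.1, 0, -0.04], [-0.15, 0, -0.04], [-0.2, 0, -0.04], [-0.24, 0, -0.04]], turn=[[0, 0, 0], [0, 0, 0], [0, 0, 0], [0, 0, 0], [0, 0, 0]])

```text
t: 27.65
tcp_pos: [0.5066, -0.0103, 0.2112]
tool_rot: [0.666, 0.746, -0.0, 0.001]
force: [0.7, -0.1, 0.5]
finger_gap: 0.005
gripper_force: 0.0
```

Run:
```python
from tog import *
o=tips()
print(manip.sense()['tcp_pos'])
```

```text
box ((555.884033203125, 288.249755859375), (56.59600830078125, 127.82231140136719), 6.7147393226623535)
t1 x 39.7 y -8.1 max 149
t2 x 19.6 y -6.5 max 159
t3 x -0.4 y 6.0 max 161
t4 x -20.4 y -7.7 max 156
t5 x -39.8 y 7.0 max 154
[ 0.50769288 -0.01212639  0.21090154]
```

Run:
```python
import tog
im=__import__("numpy").load("top2.npy",allow_pickle=True).item()
tog.snap=lambda n:im
tog.tips()
```

```text
box ((556.0662231445312, 288.681396484375), (56.32191467285156, 128.01393127441406), 6.631827354431152)
t1 x 39.9 y -8.0 max 143
t2 x 19.7 y -6.4 max 149
t3 x -0.5 y -6.6 max 152
t4 x -20.5 y -7.9 max 146
t5 x -40.4 y -6.0 max 146
```

Run:
```python
from tog import *
old=np.load("top2.npy",allow_pickle=True).item();new=snap("top")
ims=[snap("top") for _ in range(4)];new=dict(new);new["pixels"]=np.mean([i["pixels"] for i in ims],0).astype(np.uint8);new["depth"]=np.median([i["depth"] for i in ims],0)
for im in(old,new):
    W,c,ok=cloud(im,130,165,230,250);d=(W[:,:2]-C)*1e3;bx=d@X;by=d@Y
    g=c.min(1)
    for i,xc in enumerate((40,20,0,-20,-40),1):
        s=ok&(abs(bx-xc)<8)&(abs(by)<14)
        k=np.where(s)[0];hi=k[W[k,2]>.052];br=k[np.argsort(-g[k])[:5]]
        print(i,"hi",len(hi),by[hi].mean().round(1),"zmax",W[hi,2].max().round(4) if len(hi) else 0,"bright by",by[br].round(1),"z",W[br,2].round(3))
```

```text
1 hi 10 -6.4 zmax 0.061 bright by [-8.1 -7.5 13.1 -9.7 10.8] z [0.061 0.059 0.042 0.057 0.045]
2 hi 10 -4.2 zmax 0.0636 bright by [-5.7 -7.3 -5.7 -5.7 -5.6] z [0.061 0.054 0.059 0.063 0.043]
3 hi 11 -5.0 zmax 0.0626 bright by [-6.1 -7.7 -7.4 -5.4 11.3] z [0.061 0.055 0.055 0.058 0.041]
4 hi 11 -6.0 zmax 0.0632 bright by [-9.  -6.3 -8.5 -5.8 -8.7] z [0.063 0.061 0.062 0.059 0.041]
5 hi 8 -5.1 zmax 0.0632 bright by [-6.3 -6.4 -4.2 -6.8 13. ] z [0.058 0.061 0.063 0.045 0.04 ]
1 hi 11 -6.2 zmax 0.0621 bright by [-8.  -7.7 -9.8 14.  11.1] z [0.06  0.06  0.057 0.044 0.041]
2 hi 8 -5.4 zmax 0.0627 bright by [-5.9 -7.8 -5.8 -5.7 -5.6] z [0.063 0.059 0.059 0.043 0.062]
3 hi 10 5.1 zmax 0.0617 bright by [6.3 6.1 4.  8.7 9.2] z [0.062 0.061 0.06  0.06  0.058]
4 hi 9 -6.0 zmax 0.0611 bright by [-6.3 -8.6 -8.5 -5.9 -8.7] z [0.061 0.06  0.061 0.06  0.041]
5 hi 13 4.9 zmax 0.06 bright by [5.9 8.6 8.2 5.9 6.4] z [0.06  0.058 0.059 0.058 0.058]
```

```bash
python3 -c "
from station import manip
s=manip.sense();print(s['t'],s['force']);print(manip.sign_off())"
```

```text
28.05 [-0.0426654   0.9822732  -0.40322145]
the job is handed in; nothing more can be done
None
```

The job is handed in: by my last camera measurements the box lies face up within about 1 mm of the mat's centre and square to it, toggles 3 and 5 are fully on and 1, 2 and 4 still off; toggle 3 took three pushes, and `sign_off` returned no verdict.

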